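# Load the sample jars into the shaker carrier and close it

## Task

Get the sample jars ready for the shaker: lift the white cover disc off the carrier's rod and lay it flat on the bench, slide every sample jar upright and fully down into a bore of its own, and slide the aluminium spacer sleeve over the rod down onto the block. Then put the cover disc back over the rod, hub up, so that it rests on the sleeve, and last slide the dark steel collar over the rod onto the disc's hub. Leave the petri dish and the conical flask behind the carrier where they are.

Things in the scene. Friction and masses are not known exactly. Their poses are not given: they have to be found in the camera images.
- carrier: shaker carrier: grey block 130 x 130 x 38 mm, fixed, with an upright steel rod in the middle and four bores at x, y = +-41 mm, 33 mm wide, 34 mm deep (floor 4 mm above the bench). The rod is 12 mm thick, its top 97 mm above the bench (last 4 mm tapered). Origin: centre of the underside; z up, x, y along its sides. The bench between it and the robot is clear.
- rod_foot (a point): point on the rod's axis at the block's top face, 38 mm above the bench. To the right of the carrier stands a tall stirrer stand with an overhanging motor: pass it with the arm drawn back
- well0 (a point): centre of the floor of one bore of the carrier (33 mm wide, 34 mm deep, mouth 34 mm above this point), at carrier x = -41 mm, y = -41 mm
- well1 (a point): centre of the floor of one bore of the carrier (33 mm wide, 34 mm deep, mouth 34 mm above this point), at carrier x = -41 mm, y = 41 mm
- well2 (a point): centre of the floor of one bore of the carrier (33 mm wide, 34 mm deep, mouth 34 mm above this point), at carrier x = 41 mm, y = -41 mm
- well3 (a point): centre of the floor of one bore of the carrier (33 mm wide, 34 mm deep, mouth 34 mm above this point), at carrier x = 41 mm, y = 41 mm
- cover_disc: the carrier's white cover disc: plate 112 mm across, 5 mm thick, with a round hub 30 mm across standing 18 mm above it (23 mm in all), a 15 mm hole right through, about 0.1 kg. Origin: centre of its underside; z up through the hub. At the start it sits on the rod, down on the block, over the bores. Grip it by the hub.
- sleeve: spacer sleeve: a light grey aluminium ring 30 mm across outside, 15 mm hole, 23 mm high, lying flat (hole upright) on the bench. Origin: centre of its underside.
- collar: clamp collar: a dark steel ring 36 mm across outside, 15 mm hole, 12 mm high, wider and lower than the sleeve, lying flat on the bench. Origin: centre of its underside.
- jar0: clear sample jar with a white screw cap, standing on the bench, 55 mm high: body 30 mm across, cap 34 mm across over the top 13 mm, 28 g. Origin: centre of its underside; z up. Two to four jars are present (None at the start = absent).
- jar1: clear sample jar with a white screw cap, standing on the bench, 55 mm high: body 30 mm across, cap 34 mm across over the top 13 mm, 28 g. Origin: centre of its underside; z up. Two to four jars are present (None at the start = absent).
- jar2: clear sample jar with a white screw cap, standing on the bench, 55 mm high: body 30 mm across, cap 34 mm across over the top 13 mm, 28 g. Origin: centre of its underside; z up. Two to four jars are present (None at the start = absent).
- jar3: clear sample jar with a white screw cap, standing on the bench, 55 mm high: body 30 mm across, cap 34 mm across over the top 13 mm, 28 g. Origin: centre of its underside; z up. Two to four jars are present (None at the start = absent).
- petri: bystander: glass petri dish 64 mm across, 18 mm high, on the bench behind the jars. Origin: centre of its underside. Leave it alone.
- conical_flask: bystander: conical glass flask, 64 mm across the foot, 104 mm high, standing on the bench behind the carrier. Origin: centre of its underside. Leave it alone.
There are look-alikes about, which are no part of the job. Several things look just like the sleeve: the one meant starts farthest to the robot's left. Of the things that look like the cover_disc, the larger one is meant.

How it is judged:
On the way, in this order (a step that is already met when the one before it is completed fails the run):
1. the cover disc is off the rod and lies on the bench (horizontal distance between cover_disc and carrier above 0.1 m and height (world z) of cover_disc below 0.02 m and linear speed of cover_disc below 0.05 m/s), for 0.2 s.
2. every jar is down in a bore and the sleeve is on the rod, down on the block ((horizontal distance between jar0 and well0 below 0.005 m or horizontal distance between jar0 and well1 below 0.005 m or horizontal distance between jar0 and well2 below 0.005 m or horizontal distance between jar0 and well3 below 0.005 m) and z of each of jar0, jar1, jar2, jar3 in the frame of carrier below 0.009 m and angle between each of jar0, jar1, jar2, jar3, sleeve's own z axis and vertical below 0.12 rad and (horizontal distance between jar1 and well0 below 0.005 m or horizontal distance between jar1 and well1 below 0.005 m or horizontal distance between jar1 and well2 below 0.005 m or horizontal distance between jar1 and well3 below 0.005 m) and (horizontal distance between jar2 and well0 below 0.005 m or horizontal distance between jar2 and well1 below 0.005 m or horizontal distance between jar2 and well2 below 0.005 m or horizontal distance between jar2 and well3 below 0.005 m) and (horizontal distance between jar3 and well0 below 0.005 m or horizontal distance between jar3 and well1 below 0.005 m or horizontal distance between jar3 and well2 below 0.005 m or horizontal distance between jar3 and well3 below 0.005 m) and horizontal distance between sleeve and rod_foot below 0.005 m and z of sleeve in the frame of carrier between 0.034 and 0.042 m), for 0.2 s.
3. the cover disc is back on the rod, resting on the sleeve (horizontal distance between cover_disc and rod_foot below 0.005 m and z of cover_disc in the frame of carrier between 0.057 and 0.065 m and angle between cover_disc's own z axis and vertical below 0.12 rad), for 0.2 s.
4. the collar is on the rod, resting on the disc's hub (horizontal distance between collar and rod_foot below 0.005 m and z of collar in the frame of carrier between 0.08 and 0.088 m and angle between collar's own z axis and vertical below 0.12 rad), for 0.2 s.
At the end, for the whole second after the job is handed in: Every jar present stands upright in a bore, fully down (within 5 mm); on the rod sit the sleeve on the block, the cover disc (hub up) on the sleeve and the collar on the hub, each seated within 4 mm in height; all released and at rest (all of step 2 and all of step 3 and all of step 4 and z of rod_foot in the frame of cover_disc below 0 m and linear speed of each of cover_disc, sleeve, collar, jar0, jar1, jar2, jar3 below 0.03 m/s); the robot touches nothing.
It fails at once if the conical flask is knocked over or pushed more than 3 cm, or the petri dish is pushed more than 3 cm (angle between conical_flask's own z axis and vertical above 0.6 rad or distance of any of conical_flask, petri from where it was at the start of the episode above 0.03 m).
Of jar0, jar1, jar2, jar3 only 2 to 4 are there at a start; the rules pass over those that are not, and their reading is None.
At some moment in a run one of sleeve, collar, cover_disc may be knocked a few centimetres aside while the robot is not near it.
It also fails if it takes over 210 s, if anything falls off the work surface, if the arm or the gripper's body presses on something with over 40 N, if the wrist force passes 120 N, or if a joint passes its speed limit or range.

## Robot

A 6-joint arm with a two-finger parallel gripper is mounted at the origin on a cart in front of the work surface, level with it; the furniture and walls round the work are solid. World frame = base frame: x ahead of the robot, y to its left, z up, the work surface at z = 0. Lengths are in m, angles in rad, forces in N, time in s.
With the tool pointing down it reaches from about 0.35 to 0.775 m from the base axis. Payload 7.3 kg.
Tool frame: the origin (TCP) lies on the centre line of the jaws, within the pads' length; the fingertips stand 25 mm ahead of it and the grasp point (between the pads) lies 6 mm ahead of it; z points along the fingers, y is the direction in which the jaws open and shut (so a half turn about z gives the same grasp; the last joint's range is limited). The gripper opens to 92 mm and grips with 3 to 60 N. Pads are 19 mm wide; open, the fingers measure 130 mm over their backs; the gripper's body (75 mm by 190 mm) begins 47 mm behind the grasp point.
Start: joints at [0.984, 0.342, 1.524, -0, 1.275, -0.146], TCP at [0.224, 0.475, 0.252] pointing down, gripper open.
Joint ranges: [-2.53, 2.53], [-0.77, 2.02], [0.04, 2.7], [-1, 4.14], [0.28, 2.66], [-3.11, 3.11]. Speed limits (rad/s): [2.57, 2.57, 3.14, 3.14, 3.14, 3.14].

## Interface

Orientations are given as [roll, pitch, yaw] about the fixed x, y, z axes, in that order (R = Rz(yaw) Ry(pitch) Rx(roll)).
In Python, from cell import telemetry, read_camera, workorder gives the robot as it stands.
- The arm moves only by the shell command python3 -m creep 'ROWS' [FORCE]. ROWS is JSON, one flat list of numbers, 5 for each row, row after row: the opening, from 0 (shut) to 1 (fully open), then the shift along the world's x, y, z in m, then the turn about the world's z in rad. A call has 1 to 12 rows; each row shifts and turns the pose as measured when the row begins; what a row does not reach is not made up. A row lasts 1/8 s, in which the tool goes at most 62.5 mm and 10.7 degrees, less where a joint would pass 70% of its speed; a pose out of reach is approached as far as the arm can. A call is refused whole if a number of a shift passes 0.0625 or a number of a turn 0.188, either way. A call with a gripper value outside its range is refused whole. The fingers move at their own pace and stop on an object; FORCE is the grip in N (left out, the last holds). Time passes only in rows, so rows that do not move let the fingers close. It gives the time, the measured TCP pose, the force and the opening at its end, in the units of the state.
- telemetry.observe(): the state, without advancing time (a new reading comes with each control period).
- read_camera(name): name is "side" or "top" or "wrist"; returns a dict with "image" (480x640x3 uint8, red, green, blue), "fovy" (degrees; the focal length in pixels is half the picture's height over the tangent of half this angle, whatever the lens; pixels are square), "cx", "cy" (the principal point, pixels), "R" (3x3) and "t" (3): a world point X has camera coordinates R X + t. Camera axes: x right, y down, z forward; pixel columns grow to the right and rows downward; lengths in m; the calibration is good to about 2 mm. A picture is of the moment at which its call begins. There is no depth.
- workorder.hand_in(): hands the job in, once; it reports no verdict.
The state is a dict: "time": time; "qpos": joint angles; "qvel": joint speeds; "joint_efforts": joint torques, N m; "tool_pos": TCP position; "tool_rot": TCP orientation; "contact_force": force on the tool from outside, world axes, zero at the start; "torque": the same for the moment, N m; "opening": finger opening in m.
Only numpy, scipy, OpenCV 4.12 (cv2) and the standard library are available. Lean on these libraries where they do the work, as an engineer would, in place of code of your own. Each camera call takes 0.05 s, during which the arm holds its last target.

## Working session

There is one attempt and no reset: what is moved stays moved. The work goes in short steps, Python scripts to look and compute and a shell command to move; the robot and the scene stay as the last step left them, time stands still between calls to the robot, and variables do not carry over. Pictures are saved under pics/ and viewed, and the job is handed in when it is done.

```bash
ls; mkdir -p pics; cat > h.py <<'E'
import numpy as np, cv2
from cell import telemetry, read_camera, workorder
def shot(n,f=None):
    c=read_camera(n)
    c['f']=240/np.tan(np.radians(c['fovy'])/2)
    if f: cv2.imwrite('pics/'+f,c['image'][:,:,::-1])
    return c
def ray(c,u,v):
    R=np.array(c['R']);t=np.array(c['t'])
    d=R.T@np.array([(u-c['cx'])/c['f'],(v-c['cy'])/c['f'],1]); o=-R.T@t
    return o,d
def onz(c,u,v,z):
    o,d=ray(c,u,v); return o+d*(z-o[2])/d[2]
def proj(c,X):
    p=np.array(c['R'])@np.array(X)+np.array(c['t']); return c['f']*p[0]/p[2]+c['cx'],c['f']*p[1]/p[2]+c['cy']
E
python3 - <<'E'
from h import *
for n in ['top','side','wrist']:
    c=shot(n,n+'0.png'); o,d=ray(c,320,240); print(n,c['fovy'],c['cx'],c['cy'],o,d)
    print({k:v for k,v in c.items() if k not in('image','R','t')})
s=telemetry.observe(); print(s)
E
```

```text
pics
top 42.27659765134906 310.6747398845142 238.57333271270727 [0.47377302 0.29254272 1.16911217] [ 0.04821349 -0.01736835 -0.99880167]
{'fovy': 42.27659765134906, 'cx': 310.6747398845142, 'cy': 238.57333271270727, 'f': np.float64(620.7388034066676)}
side 45.69111912477666 323.8822897094313 246.18018865568334 [0.3848656  1.11043128 0.6168739 ] [ 0.169573   -0.83032287 -0.53101136]
{'fovy': 45.69111912477666, 'cx': 323.8822897094313, 'cy': 246.18018865568334, 'f': np.float64(569.6690009658413)}
wrist 66.4396434681911 313.7068011979757 244.06337604130968 [0.16241071 0.50282141 0.38421473] [ 0.22215522 -0.08690278 -0.97134586]
{'fovy': 66.4396434681911, 'cx': 313.7068011979757, 'cy': 244.06337604130968, 'f': np.float64(366.4816644895437)}
{'time': 0.15, 'qpos': array([ 9.84004237e-01,  3.42548313e-01,  1.52475071e+00, -6.23408921e-05,
        1.27542752e+00, -1.45960244e-01]), 'qvel': array([ 0.00064213, -0.00178476, -0.00253894,  0.0010727 ,  0.00035192,
        0.0015161 ]), 'joint_efforts': array([ 1.32314148e-03, -4.31470048e+01, -2.44353801e+01,  7.18408800e-02,
        5.37013239e-02, -1.04439455e-04]), 'tool_pos': array([0.22384084, 0.47459463, 0.25122843]), 'tool_rot': array([-3.14046215e+00, -1.05928929e-04,  2.70077893e+00]), 'contact_force': array([0.17046835, 0.26235172, 0.58162389]), 'torque': array([ 0.04007536,  0.06019805, -0.02672611]), 'opening': 0.09184090792359584}
```

View pics/top0.png

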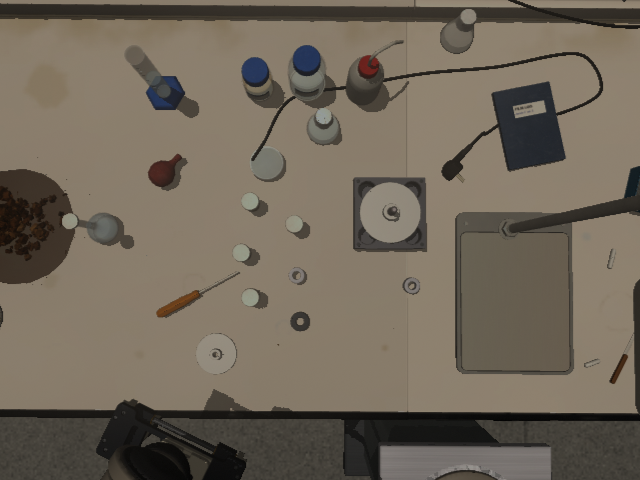

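View pics/side0.png

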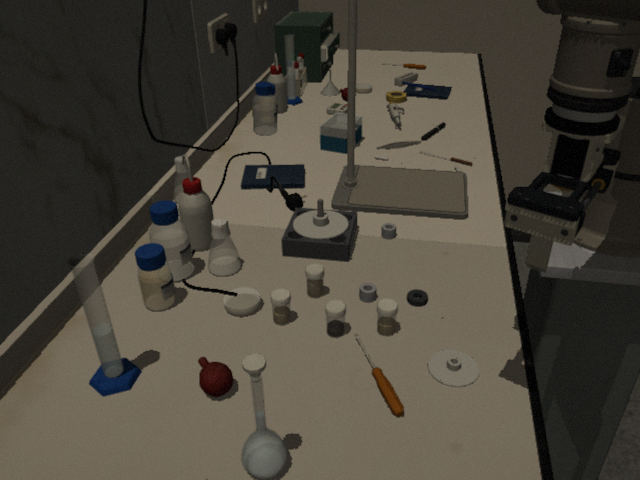

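View pics/wrist0.png

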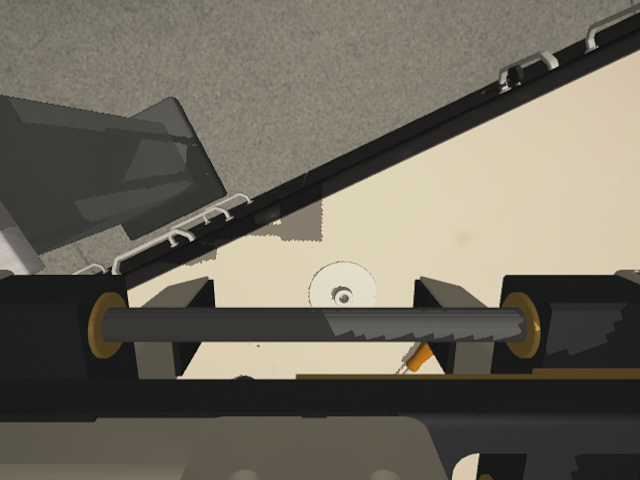

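```bash
python3 - <<'E'
from h import *
c=shot('top'); im=c['image']
g=cv2.cvtColor(im,cv2.COLOR_RGB2GRAY)
big=cv2.resize(im[170:330,220:450],None,fx=3.4,fy=3.4,interpolation=cv2.INTER_CUBIC); cv2.imwrite('pics/crop0.png',big[:,:,::-1])
for n,(u,v,z) in dict(sl=(297,276,.023),slx=(412,286,.023),col=(300,321,.012),j=(250,202,.055),j2=(295,224,.055),j3=(241,253,.055),j4=(250,298,.055),disc=(390,212,.043),rodtop=(394,212,.097),small=(216,354,.005),petri=(268,165,.018),flask=(323,118,.104),blockTL=(354,179,.038),blockBR=(426,250,.038),blockTR=(426,179,.038),blockBL=(355,248,.038)).items(): print(n,onz(c,u,v,z).round(4), im[v,u])
E
```

```text
sl [0.4624 0.3146 0.023 ] [137 125 107]
slx [0.4454 0.1026 0.023 ] [142 129 111]
col [0.379  0.3087 0.012 ] [136 124 107]
j [0.5953 0.3997 0.055 ] [149 154 137]
j2 [0.5561 0.3183 0.055 ] [148 150 132]
j3 [0.5033 0.4148 0.055 ] [148 151 133]
j4 [0.4229 0.3977 0.055 ] [149 151 134]
disc [0.58   0.1458 0.043 ] [51 46 43]
rodtop [0.575  0.1459 0.097 ] [57 52 48]
small [0.3165 0.4645 0.005 ] [128 117 100]
petri [0.6689 0.3704 0.018 ] [120 120 110]
flask [0.7372 0.27   0.104 ] [147 153 149]
blockTL [0.6408 0.2112 0.038 ] [64 60 57]
blockBR [0.5114 0.0795 0.038 ] [72 66 57]
blockTR [0.6417 0.0791 0.038 ] [140 128 111]
blockBL [0.5142 0.209  0.038 ] [47 44 40]
```

View pics/crop0.png

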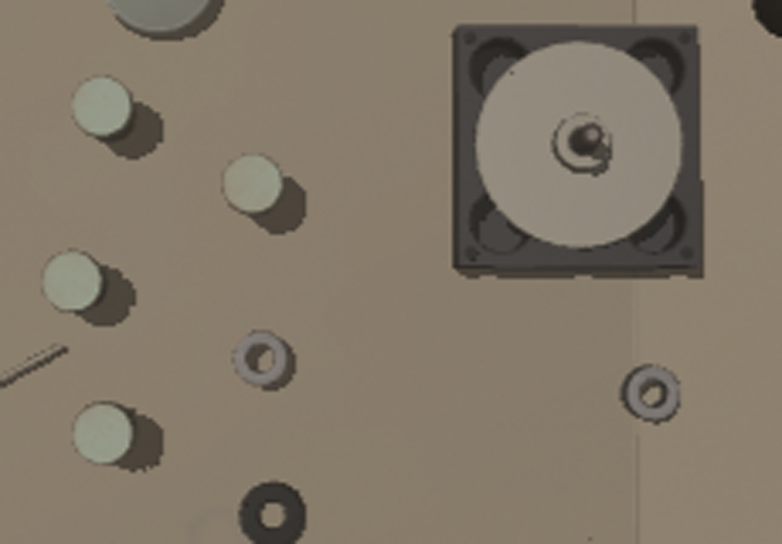

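Sleeve candidates: (297,276) and (412,286). The left one, at y≈0.315, is the one meant, since it is the robot's farthest left. Disc candidates: the 60 px one on the rod at (390,212) and the 40 px one at (216,354). The larger is the one on the rod. The enlarged crop confirms both choices. It also shows four jars, at (250,202), (295,224), (241,253) and (250,298), and the collar at (300,321).

Next I move over the carrier for a close look.

```bash
python3 -m creep '[1,0.034,-0.041,0,0.055,1,0.034,-0.041,0,0.055,1,0.034,-0.041,0,0.055,1,0.034,-0.041,0,0.055,1,0.034,-0.041,0,0.055,1,0.034,-0.041,0,0.055,1,0.034,-0.041,0,0.055,1,0.034,-0.041,0,0.055,1,0,0,0,0]' 20
python3 - <<'E'
from h import *
s=telemetry.observe(); print(s['tool_pos'],s['tool_rot'],s['qpos'],s['contact_force'])
c=shot('wrist','w1.png'); T=s['tool_pos']
for dz in (0,-.006,-.025): print(proj(c,T+[0,0,dz]))
E
```

```text
time: 1.32
tool_pos: [0.5019, 0.1355, 0.2499]
tool_rot: [-3.141, -0.001, -3.125]
contact_force: [-0.0, 1.3, -0.1]
opening: 0.0921
[0.50194788 0.13547821 0.24989201] [-3.14066125e+00 -5.62042946e-04 -3.12454179e+00] [ 1.16636844e-01  3.34625040e-01  1.54032363e+00 -9.12618722e-04
  1.26729596e+00 -1.47093758e+00] [-0.02146728  1.29461899 -0.10144716]
(np.float64(314.2997375804726), np.float64(325.9019653618737))
(np.float64(314.28742969592435), np.float64(319.16024890230153))
(np.float64(314.25400593278454), np.float64(300.8521852203271))
```

View pics/w1.png

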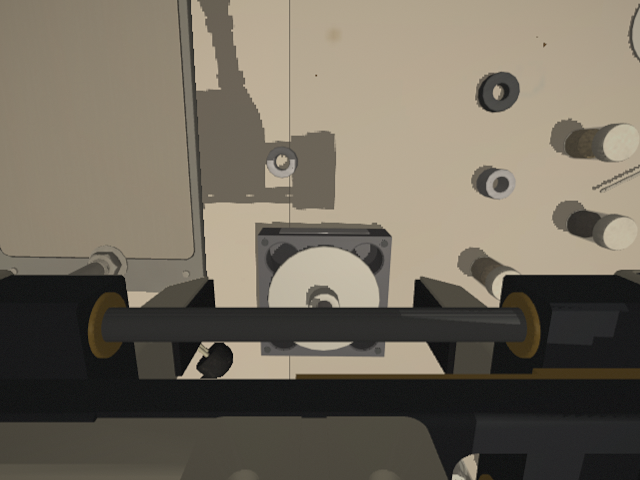

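```bash
python3 -m creep '[1,0.04,0.005,0,0,1,0.04,0.005,0,0,1,0,0,0,-0.017,1,0,0,0,0]'
python3 - <<'E'
from h import *
s=telemetry.observe(); print(s['tool_pos'],s['tool_rot'])
c=shot('wrist','w2.png')
E
```

```text
time: 1.88
tool_pos: [0.5784, 0.1514, 0.2493]
tool_rot: [3.141, -0.006, -3.139]
contact_force: [-0.1, -0.2, 0.0]
opening: 0.0922
[0.57844431 0.15139847 0.24927604] [ 3.14086929 -0.00591388 -3.13885195]
```

View pics/w2.png

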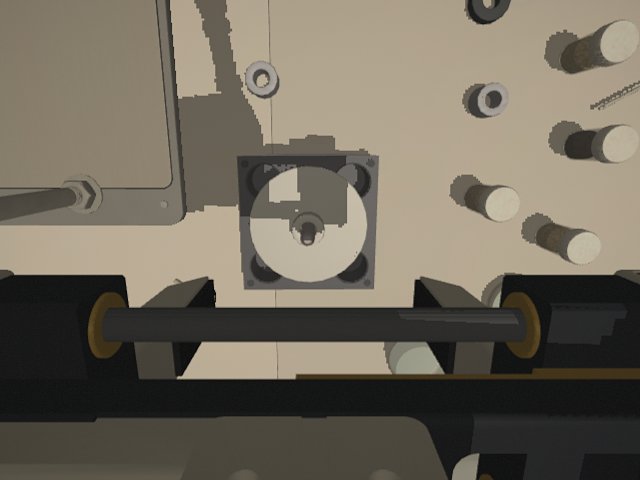

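```bash
python3 - <<'E'
import cv2
im=cv2.imread('pics/w2.png'); b=cv2.resize(im[145:300,225:390],None,fx=3.8,fy=3.8,interpolation=cv2.INTER_CUBIC); b=cv2.convertScaleAbs(b,alpha=1.6,beta=10); cv2.imwrite('pics/w2c.png',b)
E
```

```text
(no output)
```

View pics/w2c.png

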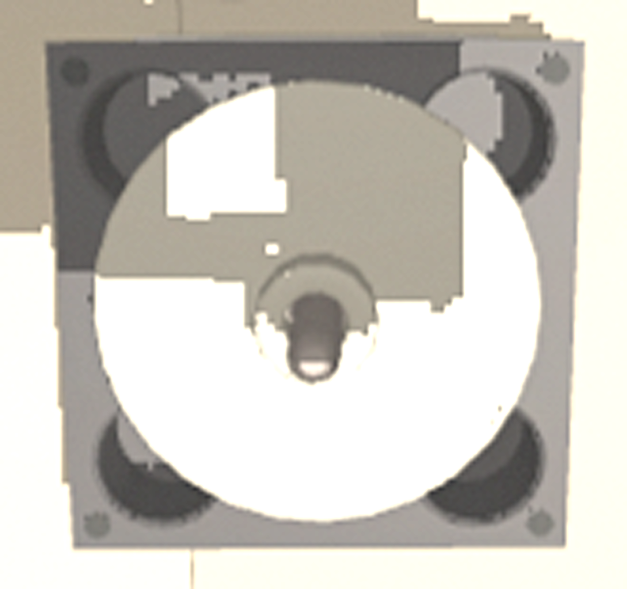

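```bash
cat >> h.py <<'E'
def edgefit(mask_pts):
    return cv2.fitEllipse(np.float32(mask_pts))
E
python3 - <<'E'
from h import *
c=shot('wrist')
k=lambda x,y:(225+x/3.8-.0,145+y/3.8)
P=[onz(c,*k(*p),.038)[:2] for p in [(75,71),(554,69),(97,524),(540,523)]]
print(np.round(P,4),np.mean(P,0))
Q=[onz(c,*k(*p),.038)[:2] for p in [(45,42),(584,42),(74,547),(564,546)]]
print(np.round(Q,4),np.mean(Q,0))
for A in(P,Q):
  A=np.array(A); print('yaw',np.arctan2(*( (A[0]-A[2])+(A[1]-A[3]))[::-1])*180/np.pi, np.linalg.norm(A[0]-A[1]),np.linalg.norm(A[0]-A[2]), np.linalg.norm(A[3]-A[1]), np.linalg.norm(A[3]-A[2]))
print('rod',onz(c,*k(314,362),.097), 'disc', onz(c,*k(318,302),.043))
o,_=ray(c,320,240);print(o)
E
```

```text
[[0.5219 0.0878]
 [0.5211 0.2036]
 [0.6379 0.0885]
 [0.6374 0.2047]] [0.57957743 0.14615463]
[[0.5151 0.0808]
 [0.5147 0.2106]
 [0.6444 0.0822]
 [0.6438 0.2112]] [0.57949152 0.1462298 ]
yaw -179.55886640482467 0.11587403559588146 0.11607399124043158 0.1163089472236318 0.11616439405035087
yaw -179.55550632947842 0.12976462960937132 0.12931176458603155 0.1290754154813301 0.12903837472942523
rod [0.57995733 0.14639226 0.097     ] disc [0.57760429 0.14657348 0.043     ]
[0.51133309 0.15080624 0.38280136]
```

```bash
python3 -m creep '[1,0,-0.005,-0.045,0,1,0,0,-0.045,0,1,0,0,-0.045,0,0.6,0,0,-0.03,0,0.5,0,0,0,0,0.5,0,0,0,0]'
python3 - <<'E'
from h import *
s=telemetry.observe(); print(s['tool_pos'],s['tool_rot'])
c=shot('wrist','w3.png'); c=shot('side','s3.png')
E
```

```text
time: 2.72
tool_pos: [0.575, 0.1475, 0.0861]
tool_rot: [3.14, 0.002, -3.136]
contact_force: [-0.6, -0.2, 0.0]
opening: 0.0663
[0.57498949 0.14748206 0.0861023 ] [ 3.13989675e+00  1.70992504e-03 -3.13616727e+00]
```

View pics/w3.png

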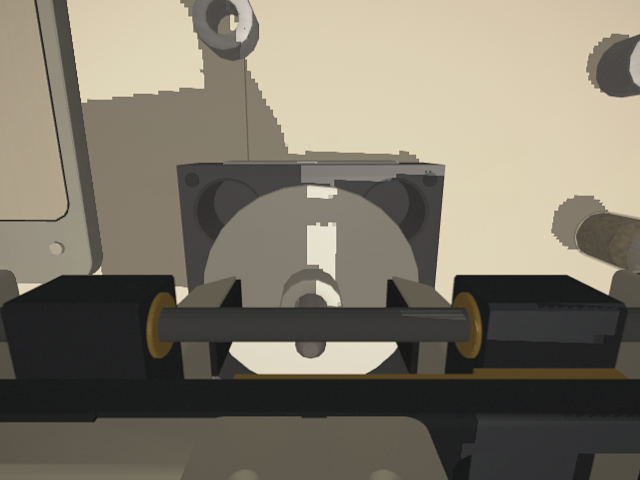

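View pics/s3.png

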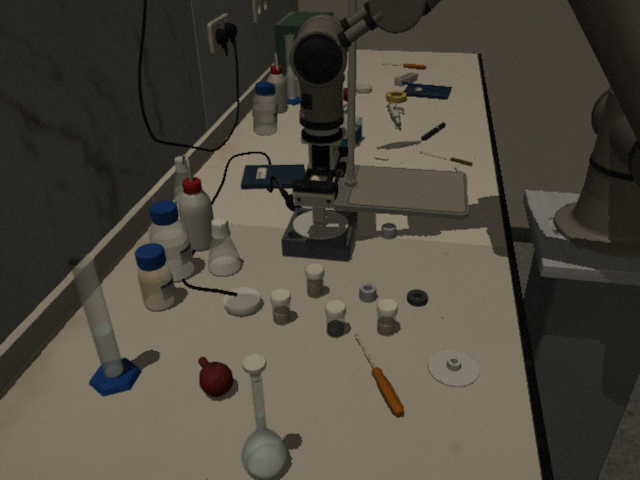

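```bash
python3 -m creep '[0.5,0.003,-0.001,-0.01,0,0.5,0.001,0,-0.005,0,0.5,0,0,0,0]'
```

```text
time: 3.2
tool_pos: [0.5806, 0.1465, 0.0725]
tool_rot: [3.139, 0.006, -3.136]
contact_force: [-0.2, -0.7, 0.7]
opening: 0.046
```

```bash
python3 -m creep '[0.5,-0.0015,0,-0.002,0,0.2,0,0,0,0,0,0,0,0,0,0,0,0,0,0,0,0,0,0,0]' 20
python3 - <<'E'
from h import *
c=shot('wrist','w4.png')
E
```

```text
time: 3.82
tool_pos: [0.579, 0.1465, 0.0704]
tool_rot: [3.139, 0.006, -3.136]
contact_force: [0.3, 0.2, -0.8]
opening: 0.0297
```

View pics/w4.png

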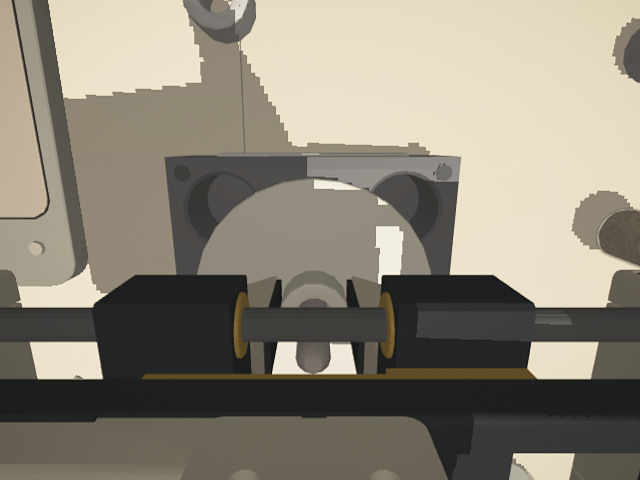

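```bash
python3 -m creep '[0,0,0,0.01,0,0,0,0,0.015,0,0,0,0,0.015,0,0,0,0,0.015,0,0,0,0,0.02,0,0,0,0,0.02,0,0,0,0,0,0]'
python3 - <<'E'
from h import *
c=shot('wrist','w5.png')
E
```

```text
time: 4.75
tool_pos: [0.5795, 0.1466, 0.1742]
tool_rot: [3.139, 0.01, -3.136]
contact_force: [-1.3, -1.1, -0.7]
opening: 0.0294
```

View pics/w5.png

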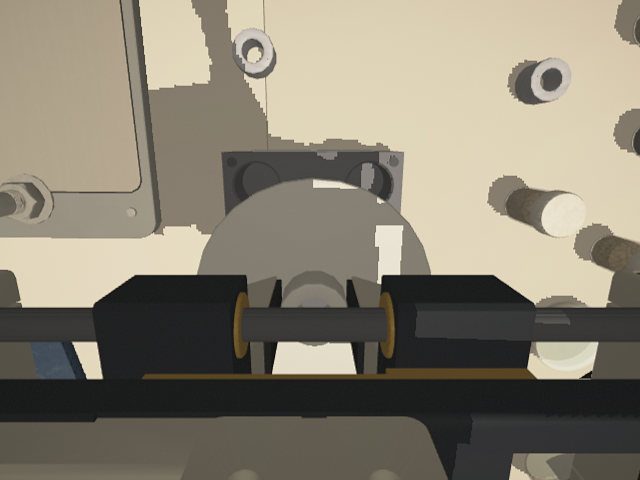

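```bash
python3 -m creep '[0,-0.038,0.013,0,0,0,-0.038,0.013,0,0,0,-0.038,0.013,0,0,0,-0.038,0.013,0,0,0,0,0,-0.02,0,0,0,0,-0.04,0,0,0,0,-0.03,0,0,0,0,-0.02,0,0,0,0,0,0]'
```

```text
time: 5.92
tool_pos: [0.4171, 0.1984, 0.0545]
tool_rot: [3.141, -0.001, -3.136]
contact_force: [-0.0, -0.6, -1.4]
opening: 0.0297
```

```bash
python3 -m creep '[0,0,0,-0.01,0,0,0,0,-0.005,0,0,0,0,0,0]'; python3 -m creep '[0,0,0,-0.003,0,0,0,0,0,0]'
```

```text
time: 6.3
tool_pos: [0.4178, 0.1986, 0.0397]
tool_rot: [3.141, 0.001, -3.136]
contact_force: [0.5, -0.0, -0.6]
opening: 0.0294
time: 6.55
tool_pos: [0.4183, 0.1987, 0.0371]
tool_rot: [3.14, 0.002, -3.136]
contact_force: [0.9, -0.5, -1.5]
opening: 0.0295
```

```bash
python3 -m creep '[0,0,0,-0.003,0,0,0,0,0,0]'; python3 -m creep '[0,0,0,-0.0015,0,0,0,0,0,0]'; python3 -m creep '[0,0,0,-0.001,0,0,0,0,0,0]'
```

```text
time: 6.8
tool_pos: [0.4185, 0.1988, 0.0342]
tool_rot: [3.14, 0.003, -3.136]
contact_force: [0.4, 0.7, -0.1]
opening: 0.0299
time: 7.05
tool_pos: [0.4185, 0.1988, 0.0326]
tool_rot: [3.14, 0.003, -3.136]
contact_force: [-0.3, -0.3, -1.1]
opening: 0.0296
time: 7.3
tool_pos: [0.4187, 0.1989, 0.0324]
tool_rot: [3.14, 0.003, -3.136]
contact_force: [-0.4, 0.4, -1.1]
opening: 0.0296
```

```bash
python3 -m creep '[0.5,0,0,0,0,0.5,0,0,0,0,0.5,0,0,0.01,0,0.5,0,0,0.03,0,0.6,0,0,0.05,0,1,0.03,0.03,0.05,0,1,0.03,0.04,0.05,0,1,0.03,0.04,0.02,0,1,0.03,0.03,0.0,0,1,0,0.02,0,0,1,0,0,0,0]'
python3 - <<'E'
from h import *
c=shot('wrist','w6.png');c=shot('top','t6.png')
E
```

```text
time: 8.68
tool_pos: [0.5347, 0.3566, 0.2476]
tool_rot: [3.138, 0.007, -3.138]
contact_force: [-0.2, -0.3, -0.2]
opening: 0.0919
```

View pics/w6.png

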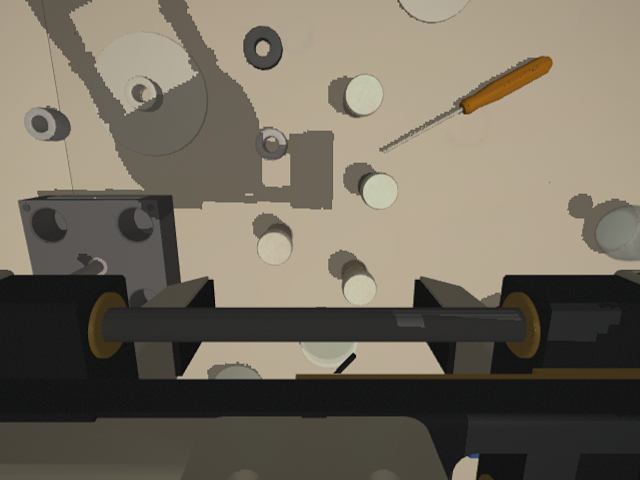

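View pics/t6.png

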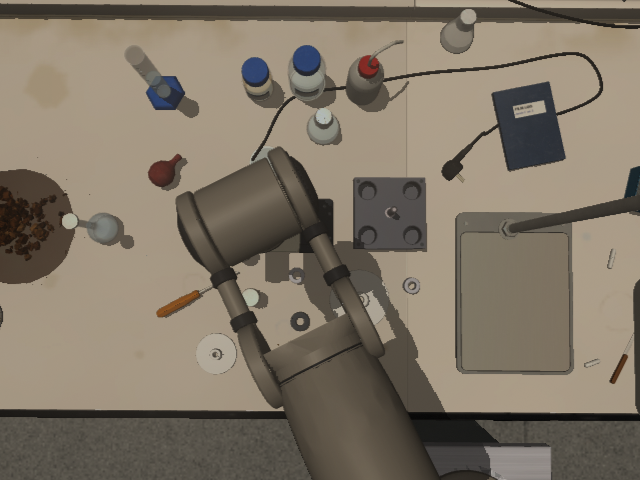

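```bash
cat >> h.py <<'E'
def caps(c,z=.055):
    im=c['image'].astype(int); m=((im[:,:,1]>im[:,:,0]+1)&(im[:,:,1]>90)).astype('uint8')*255
    m=cv2.morphologyEx(m,cv2.MORPH_OPEN,np.ones((3,3)))
    out=[]
    for k in cv2.findContours(m,cv2.RETR_EXTERNAL,cv2.CHAIN_APPROX_NONE)[0]:
        if cv2.contourArea(k)>300:
            k=cv2.convexHull(k); (u,v),ax,_=cv2.fitEllipse(k)
            X=onz(c,u,v,z); o,_=ray(c,u,v)
            D=[x/c['f']*np.linalg.norm(X-o) for x in ax]
            out.append((round(u),round(v),X[:2].round(4),np.round(D,4)))
    return out
E
python3 - <<'E'
from h import *
c=shot('wrist')
for o in caps(c): print(o)
for n,u,v,z in [('sl',271,142,.023),('col',263,47,.012),('disc',141,93,.023)]: print(n,onz(c,u,v,z))
E
```

```text
(624, 230, array([0.5387, 0.6384]), array([0.0206, 0.0407]))
sl [0.46132582 0.31538654 0.023     ]
col [0.37795185 0.30920438 0.012     ]
disc [0.41874152 0.19860731 0.023     ]
```

```bash
python3 - <<'E'
from h import *
c=shot('wrist'); im=c['image']
for u,v in [(364,95),(380,190),(275,244),(359,289),(330,95),(420,190),(420,60),(560,300)]: print(im[v,u], cv2.cvtColor(im[v:v+1,u:u+1],cv2.COLOR_RGB2HSV)[0,0])
E
```

```text
[196 196 173] [ 30  30 196]
[198 199 174] [ 31  32 199]
[199 190 166] [ 22  42 199]
[198 189 167] [ 21  40 198]
[124 115 100] [ 19  49 124]
[184 171 148] [ 19  50 184]
[179 166 144] [ 19  50 179]
[20 23 21] [70 33 23]
```

```bash
cat >> h.py <<'E'
def caps(c,z=.055,smax=45,vmin=182,amin=400):
    h=cv2.cvtColor(c['image'],cv2.COLOR_RGB2HSV)
    m=((h[:,:,1]<smax)&(h[:,:,2]>vmin)).astype('uint8')*255
    m=cv2.morphologyEx(m,cv2.MORPH_OPEN,np.ones((5,5)))
    out=[]
    for k in cv2.findContours(m,cv2.RETR_EXTERNAL,cv2.CHAIN_APPROX_NONE)[0]:
        if cv2.contourArea(k)>amin:
            k=cv2.convexHull(k); (u,v),ax,_=cv2.fitEllipse(k)
            X=onz(c,u,v,z); o,_=ray(c,u,v); d=X-o
            D=[x/c['f']*np.linalg.norm(d) for x in ax]
            out.append((round(u,1),round(v,1),X[:2].round(4),np.round(D,4)))
    return out
E
python3 - <<'E'
from h import *
c=shot('wrist')
for o in caps(c): print(o)
E
```

```text
(362.0, 289.8, array([0.5969, 0.4011]), array([0.0286, 0.0302]))
(382.3, 191.0, array([0.5034, 0.4157]), array([0.0299, 0.0312]))
(366.3, 93.9, array([0.4233, 0.3985]), array([0.0323, 0.0348]))
```

```bash
python3 -m creep '[1,0.04,0.02,-0.02,0,1,0.04,0.02,-0.02,0,1,0,0,-0.02,0,1,0,0,0,0]'
python3 - <<'E'
from h import *
c=shot('wrist','w7.png')
for o in caps(c): print(o)
E
```

```text
time: 9.43
tool_pos: [0.617, 0.3921, 0.1867]
tool_rot: [3.139, 0.006, 3.14]
contact_force: [0.6, -0.8, -0.5]
opening: 0.0918
(348.7, 77.6, array([0.5034, 0.4158]), array([0.0329, 0.0356]))
```

View pics/w7.png

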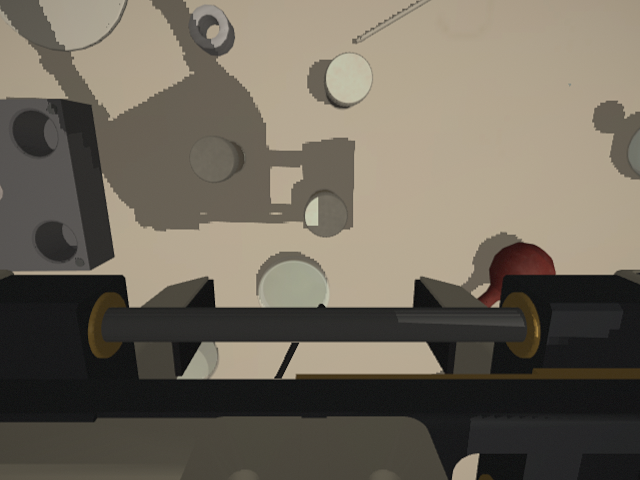

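```bash
python3 - <<'E'
from h import *
c=shot('wrist')
im=cv2.cvtColor(c['image'],cv2.COLOR_RGB2BGR)
b=cv2.resize(im[125:245,180:360],None,fx=4,fy=4,interpolation=cv2.INTER_CUBIC); cv2.imwrite('pics/w7c.png',cv2.convertScaleAbs(b,alpha=1.5,beta=0))
o,_=ray(c,0,0); print(o)
E
```

```text
[0.54856725 0.39168589 0.32072248]
```

View pics/w7c.png

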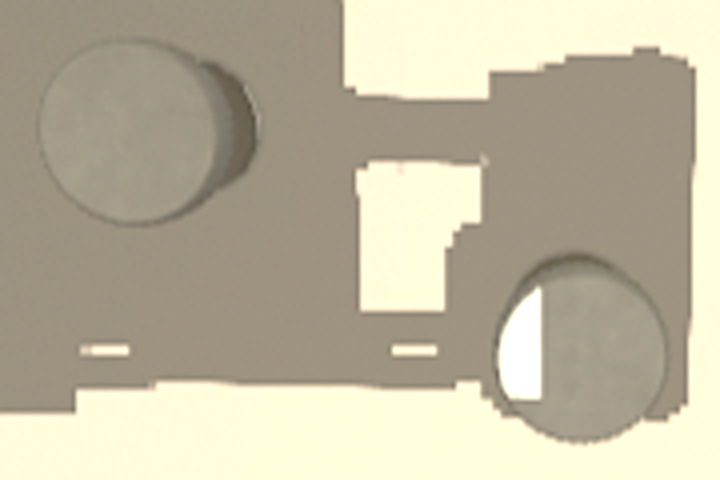

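```bash
python3 - <<'E'
from h import *
c=shot('wrist')
for p in [(581,354),(130,132)]: print(onz(c,180+p[0]/4-.4,125+p[1]/4-.4,.055))
for p,q in [((496,354),(667,354)),((38,132),(222,132)),((130,38),(130,226))]:
  print(np.linalg.norm(onz(c,180+p[0]/4,125+p[1]/4,.055)-onz(c,180+q[0]/4,125+q[1]/4,.055)))
print(telemetry.observe()['tool_pos'])
E
```

```text
[0.59636343 0.40127417 0.055     ]
[0.55633378 0.32115563 0.055     ]
0.03154520261006097
0.03255382009690422
0.03252829474170764
[0.61773977 0.3929153  0.19045966]
```

```bash
python3 -m creep '[1,-0.011,0.004,-0.02,0,1,-0.008,0.004,-0.04,0,0.7,0,0,-0.03,0,0.7,0,0,-0.015,0,0.7,0,0,0,0]'
```

```text
time: 10.2
tool_pos: [0.6001, 0.4019, 0.094]
tool_rot: [3.129, 0.025, 3.14]
contact_force: [0.5, 0.9, -0.1]
opening: 0.0673
```

```bash
python3 -m creep '[0.7,-0.004,-0.001,-0.01,0,0.7,0,0,-0.01,0,0.7,0,0,-0.003,0,0.7,0,0,0,0]'
```

```text
time: 10.7
tool_pos: [0.5975, 0.4014, 0.0734]
tool_rot: [3.126, 0.03, 3.139]
contact_force: [0.4, 0.1, -0.3]
opening: 0.064
```

```bash
python3 -m creep '[0.7,-0.001,0,-0.006,0,0.7,0,0,-0.004,0,0.7,0,0,0,0]'; python3 -m creep '[0.7,0,0,0,0,0.7,0,0,0,0]'
```

```text
time: 11.08
tool_pos: [0.5966, 0.4015, 0.063]
tool_rot: [3.126, 0.031, 3.139]
contact_force: [-0.3, -0.4, -0.7]
opening: 0.0642
time: 11.32
tool_pos: [0.5967, 0.4016, 0.0631]
tool_rot: [3.126, 0.031, 3.139]
contact_force: [0.6, -0.2, -0.8]
opening: 0.0644
```

```bash
python3 -m creep '[0.3,0,0,0,0,0,0,0,0,0,0,0,0,0,0,0,0,0,0,0]' 12; python3 - <<'E'
from h import *
c=shot('wrist','w8.png')
E
```

```text
time: 11.82
tool_pos: [0.5969, 0.4016, 0.0635]
tool_rot: [3.126, 0.032, 3.139]
contact_force: [-0.2, 0.0, 0.8]
opening: 0.0319
```

View pics/w8.png

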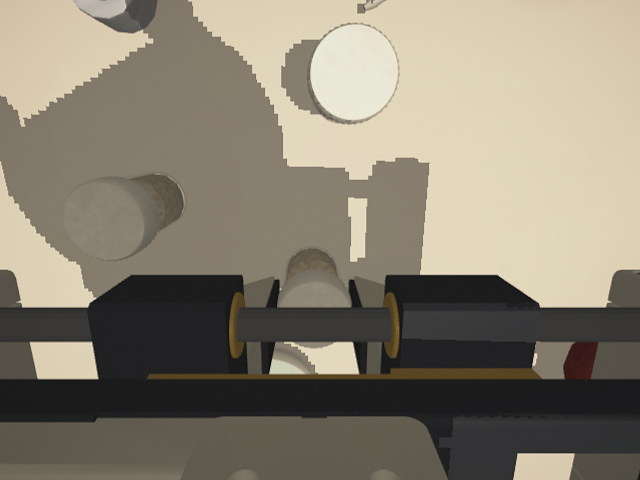

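```bash
python3 - <<'E'
from h import *
c=shot('wrist')
for v in (347,268,272): print(v,onz(c,316,v,.055), telemetry.observe()['tool_pos'][:2])
E
```

```text
347 [0.61174622 0.40246978 0.055     ] [0.59691275 0.40162569]
268 [0.57555469 0.40248119 0.055     ] [0.59691275 0.40162569]
272 [0.57727552 0.40248064 0.055     ] [0.59691275 0.40162569]
```

```bash
python3 -m creep '[0,0,0,0.02,0,0,0,0,0.03,0,0,0,-0.01,0.02,0,0,0.004,-0.03,0.01,0,0,0,0,0,0]'; python3 - <<'E'
from h import *
c=shot('wrist','w9.png')
c=shot('top'); print(onz(c,510,229,0), onz(c,455,213,.01)); c2=shot('side')
# pole as seen top at right image edge
for z in (.2,.3,.4,.5): print(z,onz(c,560,220,z),onz(c,639,203,z), onz(c,639,300,z), proj(c2,onz(c,510,229,0)+[0,0,z]))
E
```

```text
time: 12.55
tool_pos: [0.6014, 0.3599, 0.151]
tool_rot: [3.125, 0.035, 3.14]
contact_force: [0.3, -0.1, -0.3]
opening: 0.0315
[ 0.55334766 -0.08657033  0.        ] [0.58204991 0.01957516 0.01      ]
0.2 [ 0.55438499 -0.10028255  0.2       ] [ 0.58197138 -0.22481169  0.2       ] [ 0.43022645 -0.22173082  0.2       ] (np.float64(351.49478778129736), np.float64(107.41578340398752))
0.3 [ 0.54606686 -0.059748    0.3       ] [ 0.57080669 -0.17142732  0.3       ] [ 0.4347199  -0.16866435  0.3       ] (np.float64(352.1048381200427), np.float64(60.71676776181425))
0.4 [ 0.53774874 -0.01921345  0.4       ] [ 0.559642   -0.11804295  0.4       ] [ 0.43921335 -0.11559789  0.4       ] (np.float64(352.77306896127476), np.float64(9.564066869202321))
0.5 [0.52943061 0.0213211  0.5       ] [ 0.54847731 -0.06465858  0.5       ] [ 0.4437068  -0.06253143  0.5       ] (np.float64(353.5082200728599), np.float64(-46.71134366475482))
```

View pics/w9.png

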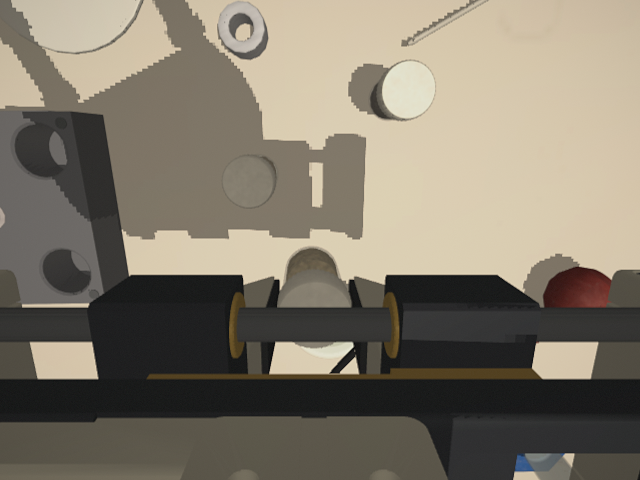

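```bash
python3 -m creep '[0,0.004,-0.045,0,0,0,0.004,-0.05,0,0,0,0.004,-0.05,0,0,0,0.004,-0.05,0,0,0,0.004,-0.04,-0.01,0,0,0,-0.01,0,0,0,0,0,0,0]'; python3 - <<'E'
from h import *
c=shot('wrist','w10.png')
E
```

```text
time: 13.58
tool_pos: [0.6173, 0.1166, 0.1343]
tool_rot: [3.124, 0.026, -3.133]
contact_force: [0.6, 0.1, 0.7]
opening: 0.0317
```

View pics/w10.png

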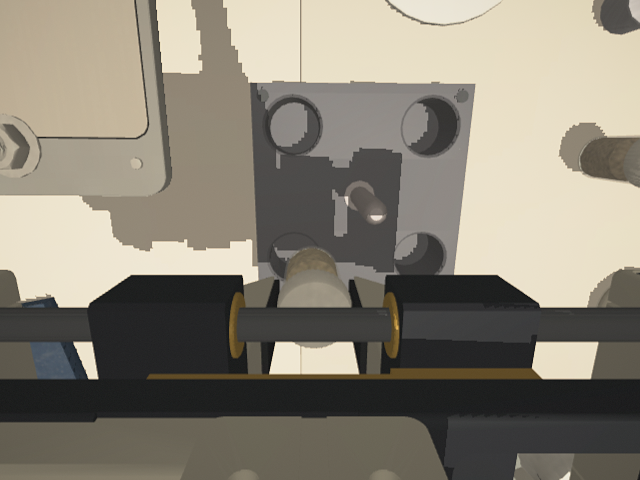

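```bash
python3 - <<'E'
from h import *
c=shot('wrist')
for p in [(.5388,.105),(.5382,.187),(.6208,.1056),(.6202,.1876)]: print(proj(c,[*p,.038]))
print(proj(c,[.5795,.1463,.097]))
T=telemetry.observe(); print(T['tool_pos'])
b=cv2.resize(c['image'][75:315,240:480],None,fx=2.5,fy=2.5,interpolation=cv2.INTER_CUBIC)[:,:,::-1].copy()
for p in [(.5388,.105),(.5382,.187),(.6208,.1056),(.6202,.1876)]:
  pts=np.array([proj(c,[p[0]+.0165*np.cos(a),p[1]+.0165*np.sin(a),.038]) for a in np.linspace(0,6.28,60)])
  cv2.polylines(b,[np.int32(((pts-[240,75])+.5)*2.5)],True,(0,0,255),1)
cv2.imwrite('pics/w10c.png',b)
E
```

```text
(np.float64(292.0651020251053), np.float64(126.9835794343961))
(np.float64(430.00267135980573), np.float64(127.38510145120648))
(np.float64(293.82179598086634), np.float64(258.8720397621991))
(np.float64(418.8563088629237), np.float64(258.4370593201262))
(np.float64(375.90590693195077), np.float64(214.83284992649163))
[0.61711062 0.11754764 0.13433011]
```

View pics/w10c.png

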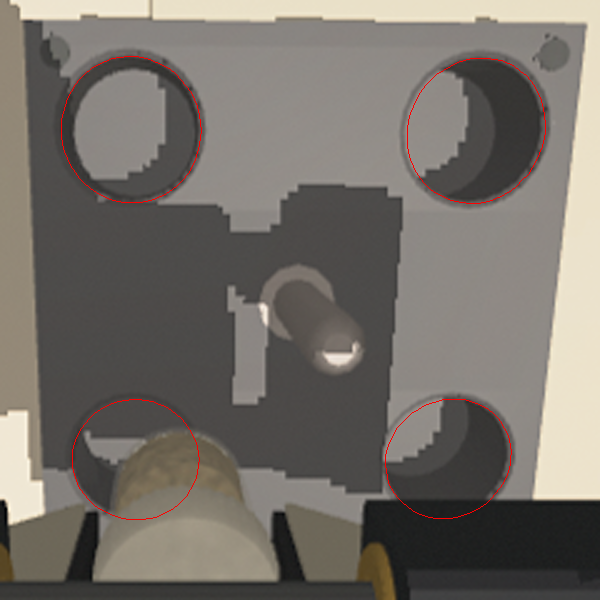

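```bash
python3 -m creep '[0,0.004,-0.01,0,0,0,0.001,-0.002,-0.01,0,0,0,0,-0.01,0,0,0,0,0,0]'
```

```text
time: 14.18
tool_pos: [0.6221, 0.1079, 0.1127]
tool_rot: [3.123, 0.026, -3.127]
contact_force: [-0.6, -0.3, -0.0]
opening: 0.0319
```

```bash
python3 -m creep '[0,0,-0.0025,-0.003,-0.01,0,0,0,0,0]'; python3 - <<'E'
from h import *
c=shot('wrist','w11.png'); print(telemetry.observe()['tool_pos'])
b=cv2.resize(c['image'][150:390,200:440],None,fx=2.5,fy=2.5,interpolation=cv2.INTER_CUBIC)[:,:,::-1].copy()
for p in [(.6208,.1056)]:
  pts=np.array([proj(c,[p[0]+.0165*np.cos(a),p[1]+.0165*np.sin(a),.038]) for a in np.linspace(0,6.28,60)])
  cv2.polylines(b,[np.int32(((pts-[200,150])+.5)*2.5)],True,(0,0,255),1)
cv2.imwrite('pics/w11c.png',b)
E
```

```text
time: 14.42
tool_pos: [0.622, 0.1054, 0.1093]
tool_rot: [3.124, 0.026, -3.138]
contact_force: [-0.5, -0.2, -0.0]
opening: 0.0318
[0.62218891 0.10551572 0.10958265]
```

View pics/w11c.png

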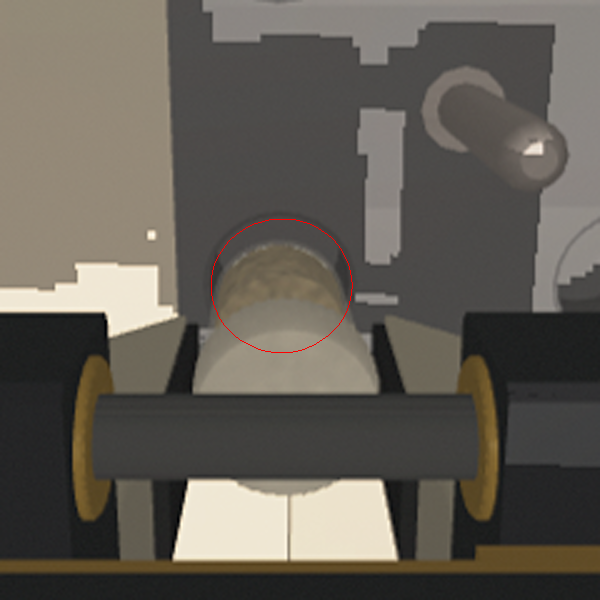

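```bash
python3 - <<'E'
from h import *
c=shot('wrist'); z=telemetry.observe()['tool_pos'][2]
print(onz(c,200+284/2.5-.4,150+242/2.5-.4,z-.0635))
print(onz(c,200+284/2.5-.4,150+213/2.5-.4,.038), onz(c,200+284/2.5-.4,150+494/2.5-.4,z-.0635+.055))
E
```

```text
[0.60773318 0.10609573 0.0462723 ]
[0.60324398 0.10622068 0.038     ] [0.63688698 0.10526254 0.1012723 ]
```

```bash
python3 -m creep '[0,-0.0012,0,-0.004,0,0,0,0,-0.004,0,0,0,0,0,0]'; python3 -m creep '[0,0,0,-0.004,0,0,0,0,0,0]'
```

```text
time: 14.9
tool_pos: [0.6211, 0.1056, 0.1016]
tool_rot: [3.123, 0.027, -3.138]
contact_force: [0.1, -0.2, 0.9]
opening: 0.0309
time: 15.15
tool_pos: [0.6211, 0.1056, 0.0973]
tool_rot: [3.123, 0.027, -3.138]
contact_force: [0.3, 0.4, -0.2]
opening: 0.0314
```

```bash
python3 -m creep '[0,0,0,-0.005,0,0,0,0,-0.006,0,0,0,0,0,0]'; python3 -m creep '[0,0,0,-0.006,0,0,0,0,-0.006,0,0,0,0,0,0]'
```

```text
time: 15.52
tool_pos: [0.621, 0.1056, 0.0854]
tool_rot: [3.123, 0.027, -3.138]
contact_force: [-0.1, 1.0, -1.1]
opening: 0.0316
time: 15.9
tool_pos: [0.621, 0.1056, 0.0724]
tool_rot: [3.123, 0.027, -3.138]
contact_force: [0.1, -0.3, -0.8]
opening: 0.0318
```

```bash
python3 -m creep '[0,0,0,-0.004,0,0,0,0,0,0]'; python3 -m creep '[0.5,0,0,0,0,0.5,0,0,0,0,0.5,0,0,0.004,0,0.5,0,0,0.02,0,0.5,0,0,0.03,0,0.5,0,0,0.03,0,0.5,0,0,0,0]'; python3 - <<'E'
from h import *
c=shot('wrist','w12.png'); c=shot('side','s12.png')
E
```

```text
time: 16.15
tool_pos: [0.621, 0.1056, 0.0681]
tool_rot: [3.123, 0.027, -3.138]
contact_force: [-0.2, 0.2, -0.7]
opening: 0.0314
time: 17.02
tool_pos: [0.6213, 0.1056, 0.1561]
tool_rot: [3.123, 0.029, -3.138]
contact_force: [-0.1, -0.0, -0.1]
opening: 0.0459
```

View pics/w12.png

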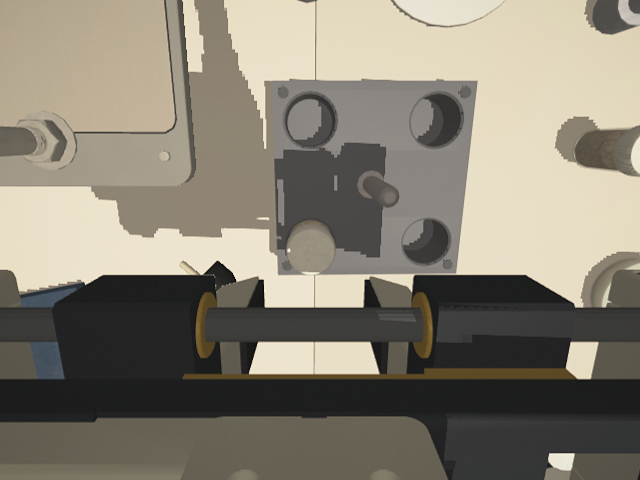

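View pics/s12.png

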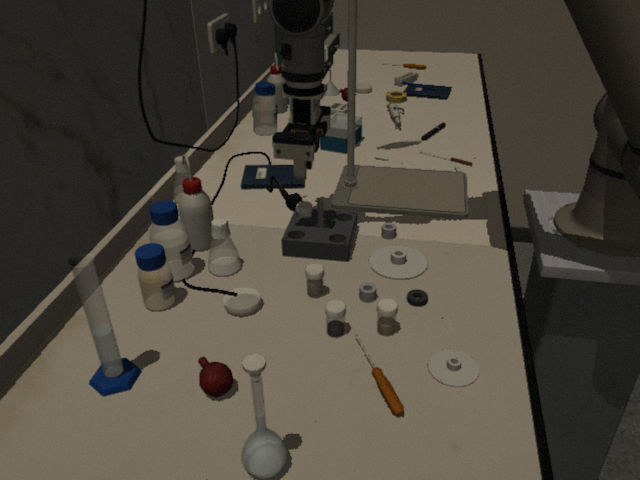

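```bash
python3 -m creep '[0.6,-0.012,0.04,0.01,0,0.7,-0.017,0.045,0,0,0.7,-0.017,0.045,0,0,0.7,-0.017,0.045,0,0,0.7,-0.017,0.045,0,0,0.7,-0.017,0.045,0,0,0.7,-0.01,0.03,0,0,0.7,0,0,0,0,0.7,0,0,0,0]';  python3 - <<'E'
from h import *
c=shot('wrist','w13.png')
for o in caps(c): print(o)
E
```

```text
time: 18.25
tool_pos: [0.503, 0.4053, 0.1484]
tool_rot: [3.133, 0.002, -3.14]
contact_force: [0.3, -0.1, 0.1]
opening: 0.0641
(33.7, 167.8, array([0.446 , 0.2375]), array([0.0558, 0.0695]))
(301.2, 128.4, array([0.4231, 0.3984]), array([0.0319, 0.0334]))
(3.4, 123.4, array([0.4206, 0.2247]), array([0.0299, 0.0371]))
(61.1, 84.1, array([0.3992, 0.2618]), array([0.0251, 0.0853]))
(399.3, -3.1, array([0.3547, 0.4523]), array([0.0379, 0.0554]))
```

View pics/w13.png

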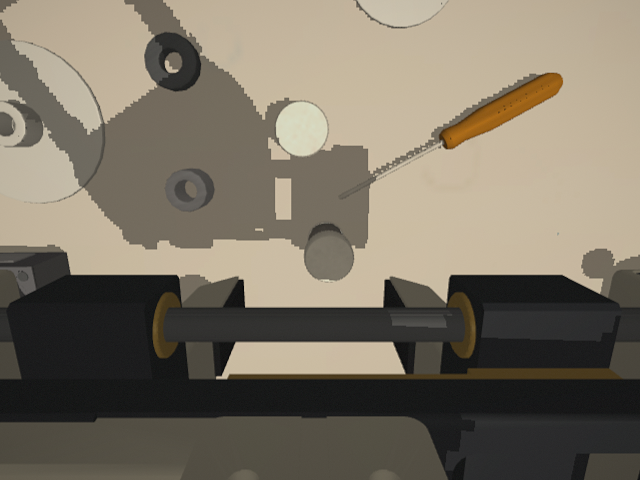

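```bash
python3 - <<'E'
from h import *
c=shot('wrist'); print(onz(c,329,256,.055),telemetry.observe()['tool_pos'])
E
python3 -m creep '[0.7,0,0.006,-0.02,0,0.7,0,0.003,-0.025,0,0.7,0,0,-0.015,0,0.7,0,0,-0.008,0,0.7,0,0,0,0]'
```

```text
[0.5015464  0.41561756 0.055     ] [0.50335891 0.404972   0.1488176 ]
time: 18.98
tool_pos: [0.5046, 0.4112, 0.0754]
tool_rot: [3.133, 0.001, 3.137]
contact_force: [-0.3, 0.0, 1.1]
opening: 0.0641
```

```bash
python3 -m creep '[0.7,-0.0015,0.004,-0.008,0,0.7,0,0,-0.003,0,0.7,0,0,0,0]'; python3 -m creep '[0.3,0,0,0,0,0,0,0,0,0,0,0,0,0,0,0,0,0,0,0]' 12; python3 - <<'E'
from h import *
c=shot('wrist','w14.png');print(telemetry.observe()['tool_pos'])
for v in (345,347,349): print(v,onz(c,316,v,.055))
E
```

```text
time: 19.35
tool_pos: [0.5037, 0.416, 0.0652]
tool_rot: [3.132, 0.003, 3.137]
contact_force: [-0.5, -0.6, 0.0]
opening: 0.0641
time: 19.85
tool_pos: [0.5041, 0.4163, 0.0662]
tool_rot: [3.131, 0.005, 3.137]
contact_force: [-0.5, -0.8, -0.6]
opening: 0.0318
[0.50410276 0.41624264 0.06615662]
345 [0.5190688  0.41705064 0.055     ]
347 [0.52004585 0.41704753 0.055     ]
349 [0.52102592 0.41704441 0.055     ]
```

View pics/w14.png

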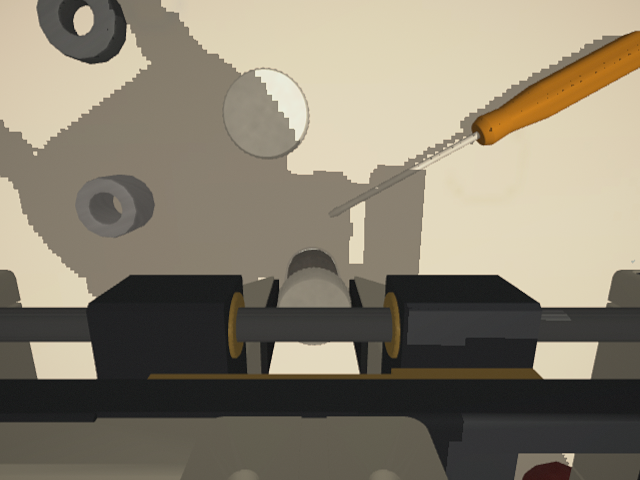

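```bash
python3 -m creep '[0,0,0,0.02,0,0,0,0,0.03,0,0,0,0,0.03,0,0,0.015,-0.03,0.005,0,0,0.022,-0.043,0,0,0,0.022,-0.043,0,0,0,0.022,-0.043,0,0,0,0.022,-0.043,0,0,0,0.01,-0.02,0,0,0,0,0,0,0]'
```

```text
time: 21.15
tool_pos: [0.6185, 0.1882, 0.1536]
tool_rot: [3.131, 0.005, 3.139]
contact_force: [-0.9, 1.3, 0.1]
opening: 0.0324
```

```bash
python3 -m creep '[0,0.0015,0,-0.02,0,0,0.001,0,-0.01,0,0,0,0,-0.004,0,0,0,0,0,0]'; cat >> h.py <<'E'
def look(name,ring,box=(150,390,200,440),k=2.5):
    c=shot('wrist'); y0,y1,x0,x1=box
    b=cv2.resize(c['image'][y0:y1,x0:x1],None,fx=k,fy=k,interpolation=cv2.INTER_CUBIC)[:,:,::-1].copy()
    for (x,y,z,r) in ring:
        pts=np.array([proj(c,[x+r*np.cos(a),y+r*np.sin(a),z]) for a in np.linspace(0,6.28,60)])
        cv2.polylines(b,[np.int32(((pts-[x0,y0])+.5)*k)],True,(0,0,255),1)
    cv2.imwrite('pics/'+name,b); return c
E
python3 - <<'E'
from h import *
T=telemetry.observe()['tool_pos']
c=look('w15.png',[(.6202,.1876,.038,.0165)])
print(T)
E
```

```text
time: 21.65
tool_pos: [0.6193, 0.193, 0.1193]
tool_rot: [3.129, 0.005, -3.139]
contact_force: [-0.0, -0.1, 0.2]
opening: 0.0322
[0.61925183 0.19303632 0.1192862 ]
```

View pics/w15.png

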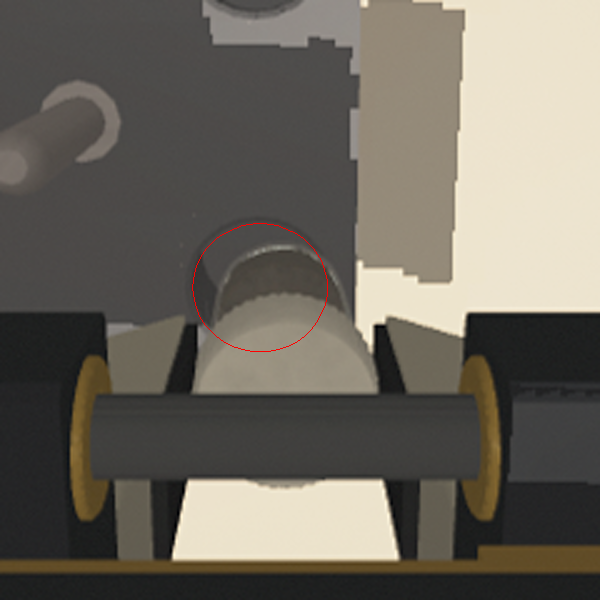

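```bash
python3 -m creep '[0,0.001,-0.0055,0,0,0,0,0,-0.004,0,0,0,0,0,0]'
```

```text
time: 22.08
tool_pos: [0.6209, 0.1873, 0.1166]
tool_rot: [3.129, 0.007, -3.139]
contact_force: [0.3, 0.2, -0.6]
opening: 0.0325
```

```bash
python3 -m creep '[0,-0.0003,0,-0.006,0,0,0,0,-0.005,0,0,0,0,0,0]'; python3 -m creep '[0,0,0,-0.004,0,0,0,0,-0.003,0,0,0,0,0,0]'; python3 - <<'E'
from h import *
c=look('w16.png',[(.6202,.1876,.038,.0165)]); print(telemetry.observe()['tool_pos'])
E
```

```text
time: 22.45
tool_pos: [0.6205, 0.1872, 0.1046]
tool_rot: [3.129, 0.007, -3.14]
contact_force: [0.6, -0.1, 0.2]
opening: 0.0323
time: 22.82
tool_pos: [0.6205, 0.1873, 0.097]
tool_rot: [3.129, 0.007, -3.14]
contact_force: [-0.1, 0.7, -0.9]
opening: 0.0318
[0.62058598 0.18727891 0.09717673]
```

View pics/w16.png

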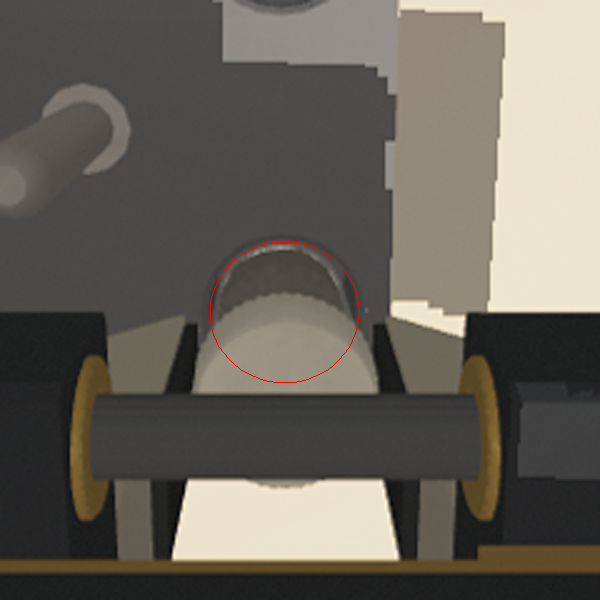

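```bash
python3 -m creep '[0,0,0,-0.006,0,0,0,0,-0.006,0,0,0,0,0,0]'; python3 -m creep '[0,0,0,-0.006,0,0,0,0,-0.004,0,0,0,0,0,0]'
```

```text
time: 23.25
tool_pos: [0.6206, 0.1873, 0.0844]
tool_rot: [3.129, 0.007, -3.14]
contact_force: [-0.7, -0.8, -1.1]
opening: 0.0322
time: 23.62
tool_pos: [0.6206, 0.1872, 0.0736]
tool_rot: [3.129, 0.007, -3.14]
contact_force: [0.5, -0.0, -0.2]
opening: 0.0324
```

```bash
python3 -m creep '[0,0,0,-0.002,0,0.5,0,0,0,0,0.5,0,0,0,0,0.5,0,0,0.01,0,0.5,0,0,0.03,0,0.5,0,0,0.04,0,0.7,-0.01,0.02,0.02,0,0.7,-0.02,0.04,0,0,0.7,-0.02,0.04,0,0,0.7,-0.005,0.02,0,0,0.7,0,0,0,0]'; python3 - <<'E'
from h import *
c=shot('wrist','w17.png'); print(telemetry.observe()['tool_pos'])
for o in caps(c): print(o)
E
```

```text
time: 25.0
tool_pos: [0.566, 0.3095, 0.1818]
tool_rot: [3.126, 0.016, 3.142]
contact_force: [-0.6, -0.5, 0.7]
opening: 0.0639
[0.56629722 0.30868934 0.18171565]
(375.7, 362.8, array([0.6664, 0.3612]), array([0.0211, 0.0449]))
(320.4, 98.2, array([0.4671, 0.3157]), array([0.0253, 0.0272]))
(451.6, 24.1, array([0.4231, 0.3985]), array([0.0365, 0.0425]))
(209.4, 7.2, array([0.4145, 0.2466]), array([0.0286, 0.1   ]))
(133.6, 40.5, array([0.4332, 0.1976]), array([0.0691, 0.0901]))
```

View pics/w17.png

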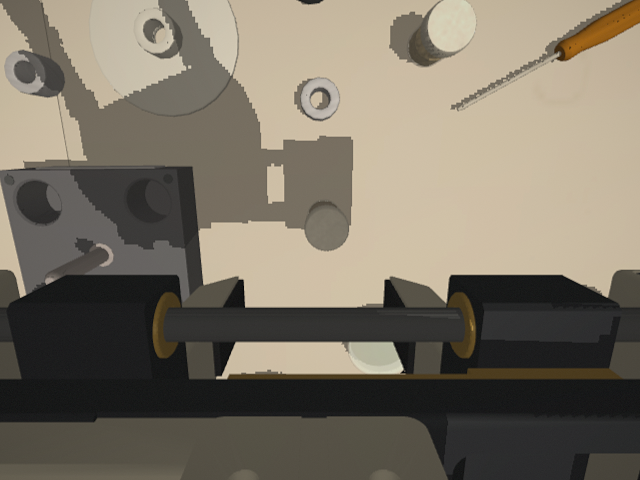

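```bash
python3 - <<'E'
from h import *
c=look('w18.png',[(.5563,.319,.055,.0165)],(180,280,270,390),5)
print(onz(c,327,227,.055),onz(c,320.4,98.2,.023))
E
```

```text
[0.55449718 0.31998452 0.055     ] [0.46381661 0.31592873 0.023     ]
```

View pics/w18.png

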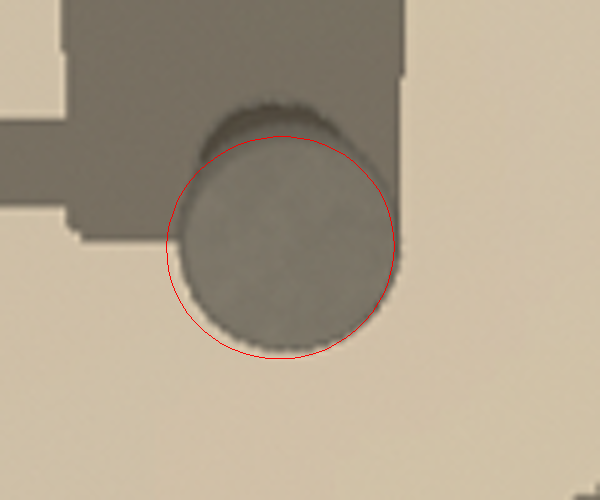

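```bash
python3 -m creep '[0.7,-0.006,0.008,-0.03,0,0.7,-0.004,0.004,-0.035,0,0.7,0,0,-0.02,0,0.7,0,0,-0.008,0,0.7,0,0,0,0]'
```

```text
time: 25.72
tool_pos: [0.561, 0.3127, 0.0864]
tool_rot: [3.128, 0.017, 3.131]
contact_force: [0.3, 0.2, -1.2]
opening: 0.0645
```

```bash
python3 -m creep '[0.7,-0.005,0.007,-0.004,0.01,0.7,0,0,-0.008,0,0.7,0,0,-0.006,0,0.7,0,0,0,0]'
```

```text
time: 26.22
tool_pos: [0.557, 0.3202, 0.0694]
tool_rot: [3.127, 0.021, 3.141]
contact_force: [-0.5, -0.7, 1.2]
opening: 0.0644
```

```bash
python3 -m creep '[0.7,-0.001,0,-0.004,0,0.7,0,0,0,0]';python3 -m creep '[0.3,0,0,0,0,0,0,0,0,0,0,0,0,0,0,0,0,0,0,0]' 12; python3 - <<'E'
from h import *
c=shot('wrist','w19.png');print(telemetry.observe()['tool_pos'])
for v in (345,347,349): print(v,onz(c,316,v,.055))
E
```

```text
time: 26.48
tool_pos: [0.556, 0.3203, 0.0653]
tool_rot: [3.127, 0.021, 3.141]
contact_force: [-0.3, -0.5, -0.1]
opening: 0.0643
time: 26.98
tool_pos: [0.5564, 0.3204, 0.0658]
tool_rot: [3.126, 0.022, 3.141]
contact_force: [1.1, 0.3, 0.0]
opening: 0.0317
[0.55634024 0.32032005 0.06573902]
345 [0.57142462 0.32126005 0.055     ]
347 [0.57241062 0.32126096 0.055     ]
349 [0.57339991 0.32126187 0.055     ]
```

View pics/w19.png

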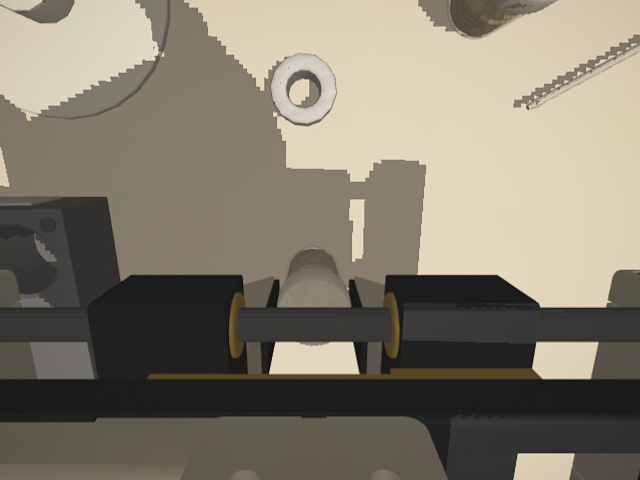

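```bash
python3 -m creep '[0,0,0,0.02,0,0,0,0,0.03,0,0,0,0,0.03,0,0,-0.003,-0.03,0.005,0,0,-0.004,-0.045,0,0,0,-0.004,-0.045,0,0,0,-0.004,-0.045,0,0,0,-0.002,-0.035,0,0,0,0,-0.008,0,0,0,0,0,0,0,0,0,0,0,0]'
```

```text
time: 28.4
tool_pos: [0.5379, 0.1081, 0.1535]
tool_rot: [3.126, 0.023, -3.14]
contact_force: [-0.2, 0.4, -1.3]
opening: 0.0314
```

```bash
python3 -m creep '[0,0,-0.003,-0.02,0,0,0.001,0,-0.012,0,0,0,0,-0.004,0,0,0,0,0,0]'; python3 - <<'E'
from h import *
c=look('w20.png',[(.5388,.105,.038,.0165)]); print(telemetry.observe()['tool_pos'])
E
```

```text
time: 28.9
tool_pos: [0.5395, 0.1087, 0.1167]
tool_rot: [3.126, 0.025, -3.136]
contact_force: [-0.7, -0.4, 0.2]
opening: 0.0316
[0.53965127 0.10869568 0.11695953]
```

View pics/w20.png

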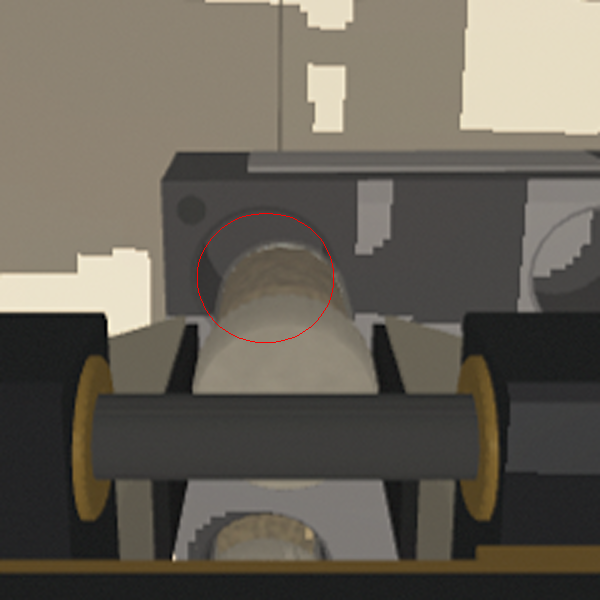

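```bash
python3 -m creep '[0,-0.0007,-0.0037,-0.002,-0.003,0,0,0,-0.004,0,0,0,0,0,0]'
```

```text
time: 29.32
tool_pos: [0.5394, 0.1047, 0.1116]
tool_rot: [3.125, 0.027, -3.139]
contact_force: [-0.2, 0.0, -0.4]
opening: 0.0318
```

```bash
python3 -m creep '[0,-0.0005,0.0003,-0.005,0,0,0,0,-0.004,0,0,0,0,0,0]'; python3 -m creep '[0,0,0,-0.004,0,0,0,0,-0.004,0,0,0,0,0,0]';  python3 - <<'E'
from h import *
c=look('w21.png',[(.5388,.105,.038,.0165)]); print(telemetry.observe()['tool_pos'])
E
```

```text
time: 29.7
tool_pos: [0.5389, 0.105, 0.1019]
tool_rot: [3.125, 0.027, -3.139]
contact_force: [1.2, 0.0, -0.2]
opening: 0.0318
time: 30.08
tool_pos: [0.5388, 0.1051, 0.0933]
tool_rot: [3.125, 0.027, -3.139]
contact_force: [-0.2, 0.4, -0.8]
opening: 0.0316
[0.53895412 0.10505195 0.09345834]
```

View pics/w21.png

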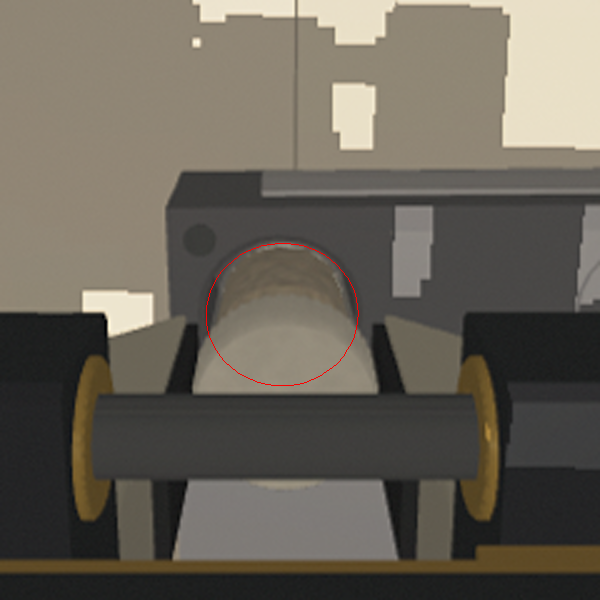

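In the bore (bottom at about 28 mm, no reaction force). I continue down and release.

```bash
python3 -m creep '[0,0,0,-0.006,0,0,0,0,-0.006,0,0,0,0,-0.006,0,0,0,0,-0.003,0,0,0,0,0,0]'
```

```text
time: 30.75
tool_pos: [0.5389, 0.105, 0.0708]
tool_rot: [3.125, 0.027, -3.139]
contact_force: [0.6, -0.7, -0.6]
opening: 0.0315
```

```bash
python3 -m creep '[0.5,0,0,0,0,0.5,0,0,0,0,0.5,0,0,0.01,0,0.5,0,0,0.03,0,0.5,0,0,0.04,0,0.7,-0.01,0.02,0.02,0,0.7,-0.02,0.045,0,0,0.7,-0.02,0.045,0,0,0.7,-0.02,0.045,0,0,0.7,-0.015,0.045,0,0,0.7,-0.01,0.04,0,0,0.7,-0.01,0.03,0,0]'; python3 -m creep '[0.7,0,0,0,0,0.7,0,0,0,0]'; python3 - <<'E'
from h import *
c=look('w22.png',[(.4231,.3984,.055,.0165)],(0,400,120,520),1.5); print(telemetry.observe()['tool_pos'])
for o in caps(c): print(o)
E
```

```text
time: 32.25
tool_pos: [0.4326, 0.3812, 0.184]
tool_rot: [3.121, 0.04, 3.138]
contact_force: [-0.2, 0.7, -0.3]
opening: 0.0644
time: 32.5
tool_pos: [0.4318, 0.3827, 0.1852]
tool_rot: [3.121, 0.041, -3.141]
contact_force: [-0.7, 0.1, -0.3]
opening: 0.0642
[0.43188747 0.38256038 0.18523264]
(91.8, 204.7, array([0.407 , 0.2276]), array([0.0987, 0.1171]))
(414.6, 75.7, array([0.3222, 0.4513]), array([0.0693, 0.078 ]))
```

View pics/w22.png

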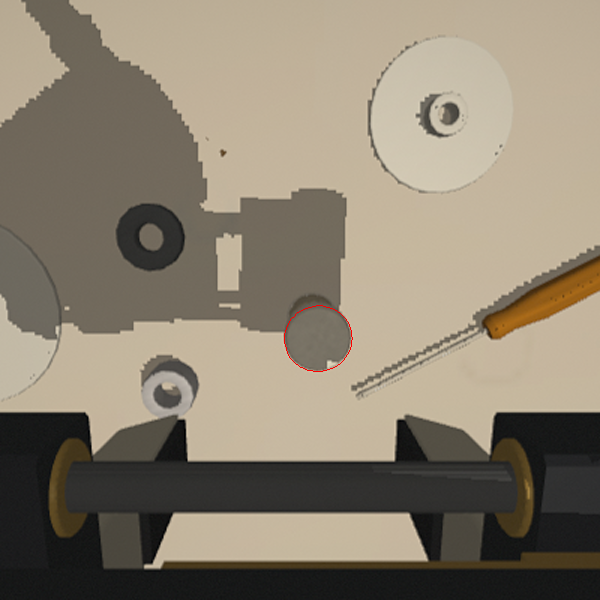

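```bash
python3 -m creep '[0.7,-0.005,0.009,-0.03,0,0.7,-0.003,0.006,-0.035,0,0.7,0,0.002,-0.02,0,0.7,0,0,-0.01,0,0.7,0,0,0,0]'
```

```text
time: 33.17
tool_pos: [0.4273, 0.3953, 0.09]
tool_rot: [3.119, 0.044, 3.134]
contact_force: [0.7, 0.5, 0.4]
opening: 0.0646
```

```bash
python3 -m creep '[0.7,-0.004,0.003,-0.008,0.007,0.7,0,0,-0.008,0,0.7,0,0,-0.005,0,0.7,0,0,0,0]'
```

```text
time: 33.67
tool_pos: [0.4242, 0.3986, 0.0697]
tool_rot: [3.117, 0.047, 3.14]
contact_force: [-0.6, 0.9, -0.1]
opening: 0.0645
```

```bash
python3 -m creep '[0.7,-0.0014,0,-0.004,0,0.7,0,0,0,0]';python3 -m creep '[0.3,0,0,0,0,0,0,0,0,0,0,0,0,0,0,0,0,0,0,0]' 12; python3 - <<'E'
from h import *
c=shot('wrist','w23.png');print(telemetry.observe()['tool_pos'])
for v in (345,347,349): print(v,onz(c,316,v,.055))
E
```

```text
time: 33.92
tool_pos: [0.4228, 0.3988, 0.0657]
tool_rot: [3.117, 0.047, 3.14]
contact_force: [0.5, -0.1, 1.1]
opening: 0.0643
time: 34.42
tool_pos: [0.4231, 0.3989, 0.0661]
tool_rot: [3.116, 0.048, 3.141]
contact_force: [0.4, -0.3, 0.2]
opening: 0.0309
[0.42305569 0.39891593 0.06606621]
345 [0.43891478 0.39996918 0.055     ]
347 [0.43992278 0.3999708  0.055     ]
349 [0.44093451 0.39997243 0.055     ]
```

View pics/w23.png

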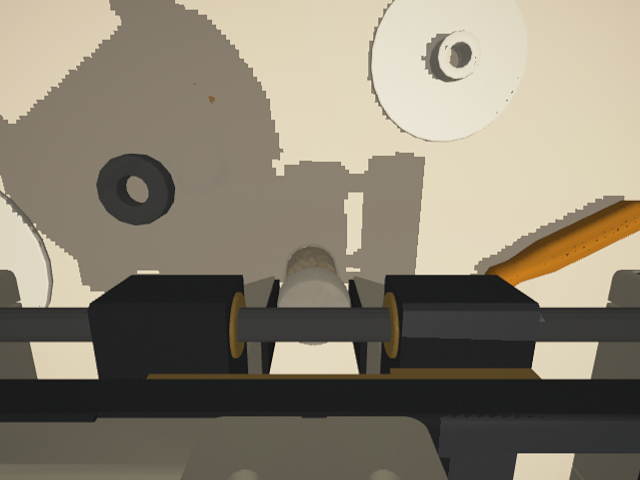

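```bash
python3 -m creep '[0,0,0,0.02,0,0,0,0,0.03,0,0,0.01,-0.015,0.03,0,0,0.021,-0.038,0.003,0,0,0.022,-0.042,0,0,0,0.022,-0.042,0,0,0,0.022,-0.042,0,0,0,0.01,-0.018,0,0,0,0,0,0,0,0,0,0,0,0]'
```

```text
time: 35.72
tool_pos: [0.5317, 0.1964, 0.1517]
tool_rot: [3.116, 0.049, -3.141]
contact_force: [-0.4, 0.4, -1.2]
opening: 0.0313
```

```bash
python3 -m creep '[0,0.005,-0.008,-0.015,0,0,0.001,-0.002,-0.012,0,0,0,0,-0.004,0,0,0,0,0,0]'; python3 - <<'E'
from h import *
c=look('w24.png',[(.5382,.187,.038,.0165)]); print(telemetry.observe()['tool_pos'])
E
```

```text
time: 36.22
tool_pos: [0.5362, 0.1881, 0.1175]
tool_rot: [3.117, 0.047, -3.137]
contact_force: [-0.3, 0.4, -1.7]
opening: 0.0319
[0.53631814 0.18814066 0.11775524]
```

View pics/w24.png

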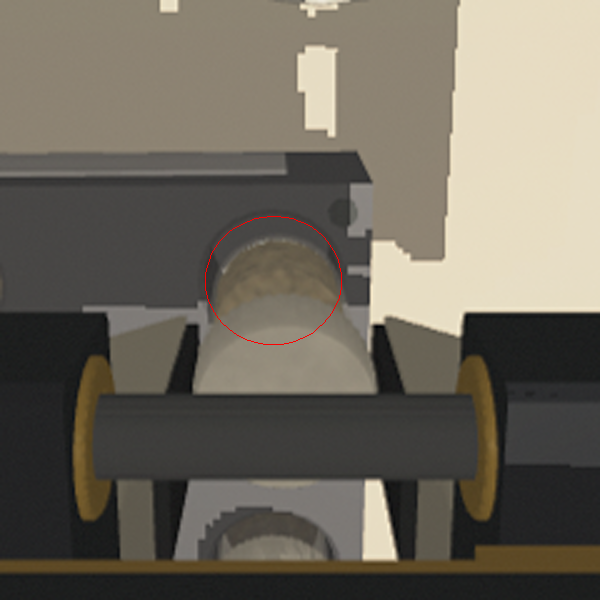

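```bash
python3 -m creep '[0,0.0015,-0.001,-0.003,-0.003,0,0,0,-0.004,0,0,0,0,0,0]'
```

```text
time: 36.65
tool_pos: [0.5383, 0.1873, 0.1109]
tool_rot: [3.116, 0.048, -3.14]
contact_force: [-0.2, 0.7, 0.0]
opening: 0.0314
```

```bash
python3 -m creep '[0,0,-0.0003,-0.005,0,0,0,0,-0.004,0,0,0,0,0,0]'; python3 -m creep '[0,0,0,-0.004,0,0,0,0,-0.004,0,0,0,0,0,0]';  python3 - <<'E'
from h import *
c=look('w25.png',[(.5382,.187,.038,.0165)]); print(telemetry.observe()['tool_pos'])
E
```

```text
time: 37.02
tool_pos: [0.5383, 0.187, 0.1014]
tool_rot: [3.116, 0.048, -3.14]
contact_force: [-0.1, 0.0, 0.1]
opening: 0.0313
time: 37.4
tool_pos: [0.5383, 0.187, 0.0928]
tool_rot: [3.116, 0.048, -3.14]
contact_force: [0.5, -0.3, -0.1]
opening: 0.0317
[0.53839872 0.18704052 0.09301903]
```

View pics/w25.png

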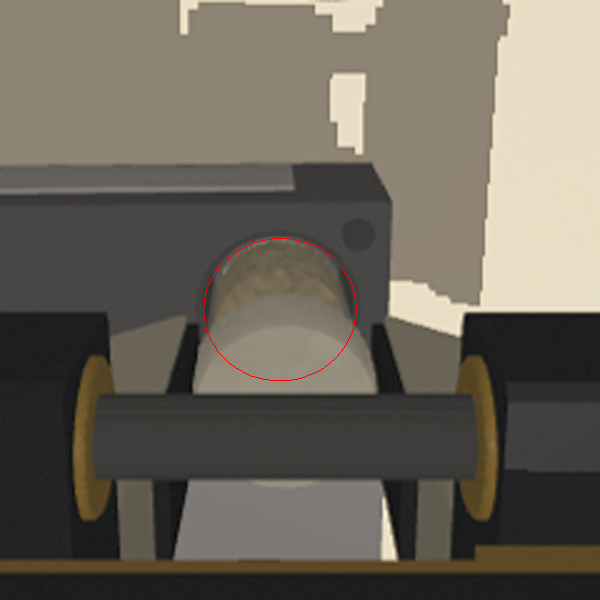

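```bash
python3 -m creep '[0,0,0,-0.006,0,0,0,0,-0.006,0,0,0,0,-0.006,0,0,0,0,-0.003,0,0,0,0,0,0]'; python3 -m creep '[0.5,0,0,0,0,0.5,0,0,0,0,0.5,0,0,0.01,0,0.5,0,0,0.03,0,0.5,0,0,0.04,0,0.7,0,0.02,0.02,0,0.7,-0.005,0.035,0,0,0.7,-0.01,0.035,0,0,0.7,-0.01,0.025,0,0,0.7,-0.01,0.01,0,0,0.7,0,0,0,0]'; python3 - <<'E'
from h import *
c=shot('wrist','w26.png'); print(telemetry.observe()['tool_pos']); shot('side','s26.png')
E
```

```text
time: 38.08
tool_pos: [0.5383, 0.187, 0.0703]
tool_rot: [3.116, 0.048, -3.14]
contact_force: [0.4, -0.7, -0.0]
opening: 0.0314
time: 39.45
tool_pos: [0.5034, 0.315, 0.1817]
tool_rot: [3.113, 0.058, 3.141]
contact_force: [0.2, 0.1, 0.7]
opening: 0.0645
[0.50389704 0.31455751 0.1817715 ]
```

View pics/w26.png

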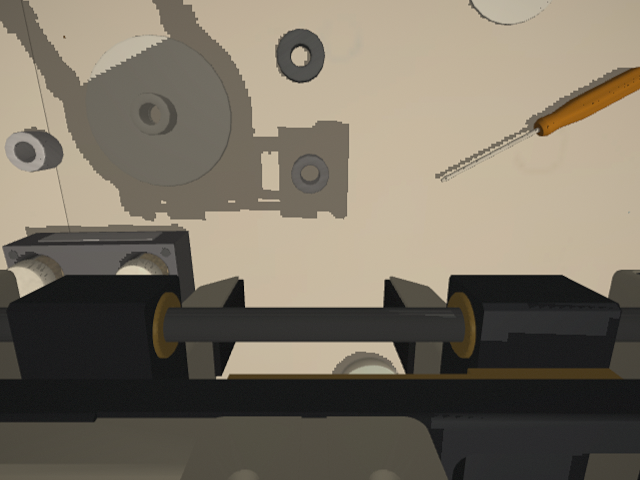

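View pics/s26.png

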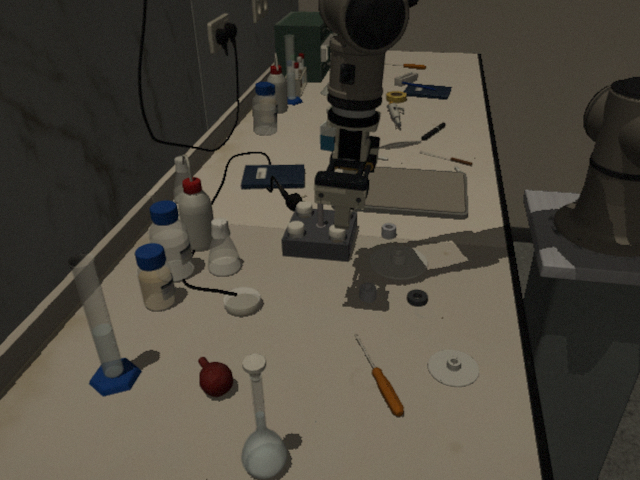

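```bash
python3 - <<'E'
from h import *
c=look('w27.png',[(.4630,.3157,.023,.015),(.3785,.3092,.012,.018)],(20,220,230,400),3.5); print(telemetry.observe()['tool_pos'])
E
```

```text
[0.50443161 0.31391768 0.18152894]
```

View pics/w27.png

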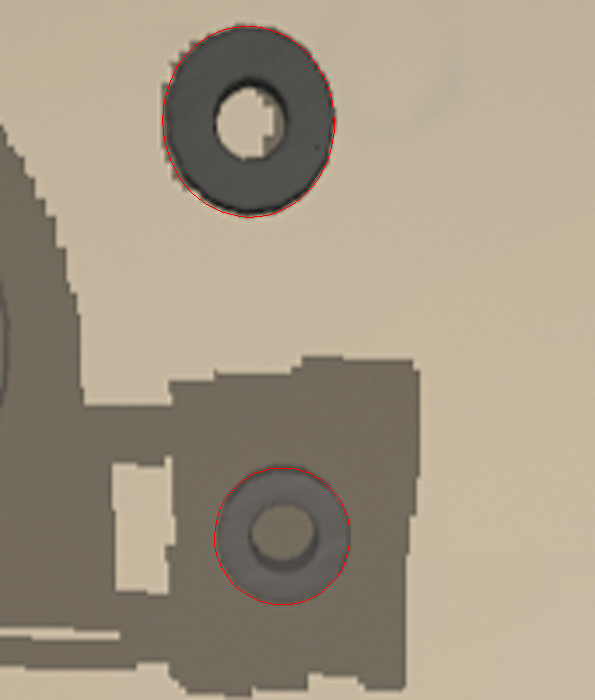

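```bash
python3 -m creep '[0.7,-0.02,0.001,-0.03,0,0.7,-0.018,0.001,-0.04,0,0.7,-0.004,0,-0.03,0,0.7,0,0,-0.015,0,0.7,0,0,0,0]'
```

```text
time: 40.22
tool_pos: [0.4651, 0.3119, 0.0649]
tool_rot: [3.113, 0.062, 3.132]
contact_force: [0.1, 0.6, -0.2]
opening: 0.0644
```

```bash
python3 -m creep '[0.7,-0.002,0.003,-0.01,0.009,0.7,0,0,-0.01,0,0.7,0,0,-0.004,0,0.7,0,0,0,0]'
```

```text
time: 40.72
tool_pos: [0.4653, 0.3156, 0.0418]
tool_rot: [3.11, 0.066, 3.141]
contact_force: [0.8, -0.2, 0.3]
opening: 0.0638
```

```bash
python3 -m creep '[0.7,-0.0034,0,-0.006,0,0.7,0,0,-0.003,0,0.7,0,0,0,0]'
```

```text
time: 41.1
tool_pos: [0.4618, 0.3158, 0.0326]
tool_rot: [3.11, 0.067, 3.141]
contact_force: [0.1, -0.5, -0.1]
opening: 0.0644
```

```bash
python3 -m creep '[0.2,0,0,0,0,0,0,0,0,0,0,0,0,0,0,0,0,0,0,0,0,0,0,0,0]' 20; python3 - <<'E'
from h import *
c=look('w28.png',[(.4630,.3158,.023,.015),(.4630,.3158,.023,.0075)],(200,400,200,440),3.2); print(telemetry.observe()['tool_pos'])
E
```

```text
time: 41.72
tool_pos: [0.4621, 0.3159, 0.033]
tool_rot: [3.11, 0.068, 3.141]
contact_force: [-0.5, -0.7, -0.4]
opening: 0.0298
[0.46215853 0.31589018 0.03298615]
```

View pics/w28.png

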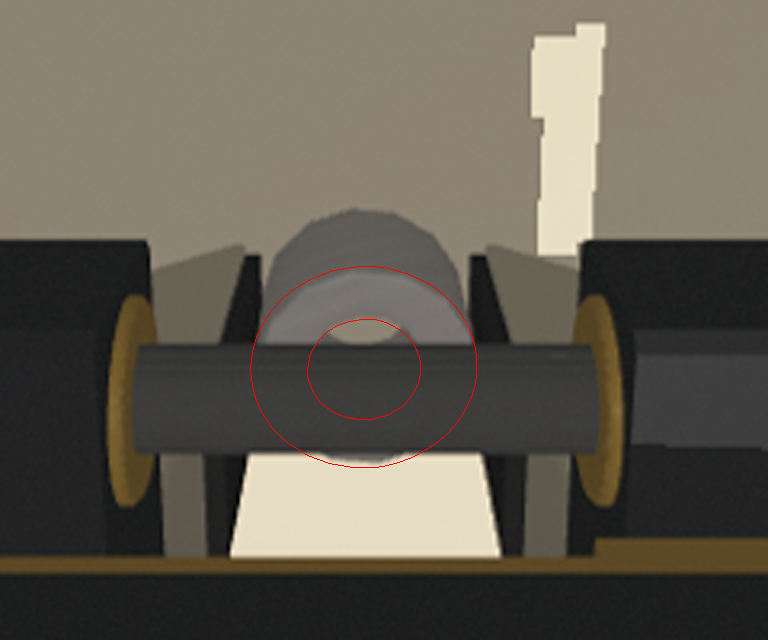

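```bash
python3 -m creep '[0,0,0,0.02,0,0,0,0,0.03,0,0,0,0,0.035,0,0,0.005,-0.01,0.03,0,0,0.023,-0.035,0.005,0,0,0.023,-0.035,0,0,0,0.023,-0.035,0,0,0,0.018,-0.03,0,0,0,0.01,-0.01,0,0,0,0,0,0,0]'; python3 - <<'E'
from h import *
c=look('w29.png',[(.5795,.1463,.097,.005),(.5795,.1463,.038,.006)],(80,400,160,480),2); print(telemetry.observe()['tool_pos'])
E
```

```text
time: 43.02
tool_pos: [0.565, 0.1564, 0.1564]
tool_rot: [3.11, 0.066, -3.14]
contact_force: [0.0, 0.5, -1.6]
opening: 0.0296
[0.56450474 0.15689694 0.15635361]
```

View pics/w29.png

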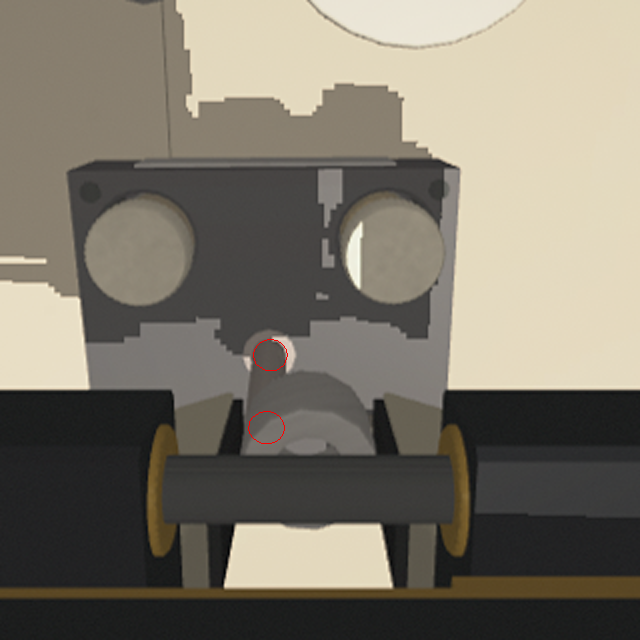

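```bash
python3 -m creep '[0,0.012,-0.009,0,0,0,0.001,-0.001,-0.008,0,0,0,0,0,0]'; python3 -m creep '[0,0,0,0,0,0,0,0,0,0]'
```

```text
time: 43.45
tool_pos: [0.577, 0.1487, 0.1475]
tool_rot: [3.11, 0.065, -3.136]
contact_force: [0.0, 0.6, -0.9]
opening: 0.0295
time: 43.7
tool_pos: [0.5766, 0.1493, 0.1473]
tool_rot: [3.11, 0.064, -3.135]
contact_force: [0.4, -0.7, -0.2]
opening: 0.0298
```

```bash
python3 -m creep '[0,0.0018,-0.003,0,-0.003,0,0,0,-0.004,0,0,0,0,0,0]'; python3 - <<'E'
from h import *
c=look('w30.png',[(.5795,.1463,.097,.005),(.5795,.1463,.038,.006)],(200,400,200,440),3.2); print(telemetry.observe()['tool_pos'])
E
```

```text
time: 44.08
tool_pos: [0.5785, 0.1462, 0.1433]
tool_rot: [3.11, 0.065, -3.139]
contact_force: [-0.1, -0.4, -0.7]
opening: 0.0295
[0.57868302 0.14619429 0.14357689]
```

View pics/w30.png

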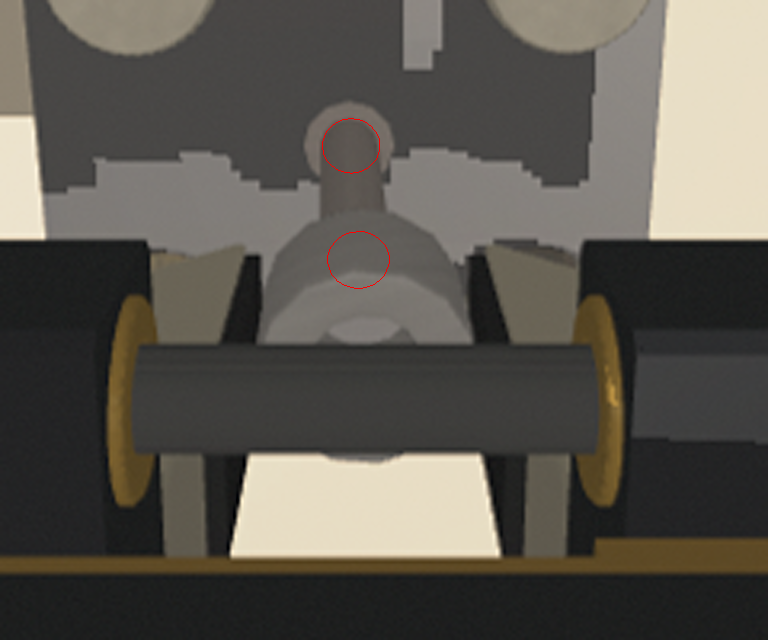

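```bash
python3 -m creep '[0,0,0.0002,-0.005,0,0,0,0,-0.004,0,0,0,0,0,0]'; python3 -m creep '[0,0,0,-0.003,0,0,0,0,-0.003,0,0,0,0,0,0]'
```

```text
time: 44.5
tool_pos: [0.5786, 0.1464, 0.1338]
tool_rot: [3.11, 0.065, -3.139]
contact_force: [-0.2, -0.1, -1.1]
opening: 0.0297
time: 44.88
tool_pos: [0.5786, 0.1465, 0.1273]
tool_rot: [3.11, 0.065, -3.139]
contact_force: [0.3, -0.1, -1.4]
opening: 0.03
```

```bash
python3 -m creep '[0,0,0,-0.004,0,0,0,0,-0.003,0,0,0,0,0,0]'; python3 -m creep '[0,0,0,-0.005,0,0,0,0,-0.005,0,0,0,0,0,0]'
```

```text
time: 45.25
tool_pos: [0.5786, 0.1464, 0.1199]
tool_rot: [3.11, 0.065, -3.139]
contact_force: [-0.3, 0.5, -0.3]
opening: 0.0293
time: 45.62
tool_pos: [0.5785, 0.1465, 0.1091]
tool_rot: [3.11, 0.065, -3.138]
contact_force: [-0.1, 0.3, -0.2]
opening: 0.0296
```

```bash
python3 -m creep '[0,0,0,-0.008,0,0,0,0,-0.008,0,0,0,0,-0.008,0,0,0,0,-0.006,0,0,0,0,-0.004,0,0,0,0,0,0]'
```

```text
time: 46.38
tool_pos: [0.5783, 0.1464, 0.0722]
tool_rot: [3.11, 0.064, -3.138]
contact_force: [1.3, 0.1, -0.5]
opening: 0.0297
```

```bash
python3 -m creep '[0.5,0,0,0,0,0.5,0,0,0,0,0.5,0,0,0.01,0,0.5,0,0,0.03,0,0.5,0,0,0.04,0,0.7,0,0.005,0.03,0,0.7,-0.02,0.015,0.01,0,0.7,-0.025,0.015,0,0,0.7,-0.02,0.01,0,0,0.7,0,0,0,0]'; python3 - <<'E'
from h import *
c=look('w31.png',[(.4187,.1987,.023,.015),(.4187,.1987,.023,.0075),(.4187,.1987,.005,.056)],(0,400,0,640),1.2); print(telemetry.observe()['tool_pos']); shot('side','s31.png')
E
```

```text
time: 47.62
tool_pos: [0.5132, 0.1925, 0.2043]
tool_rot: [3.108, 0.075, -3.14]
contact_force: [-0.2, -0.0, -0.7]
opening: 0.0643
[0.51405456 0.19217145 0.20432516]
```

View pics/w31.png

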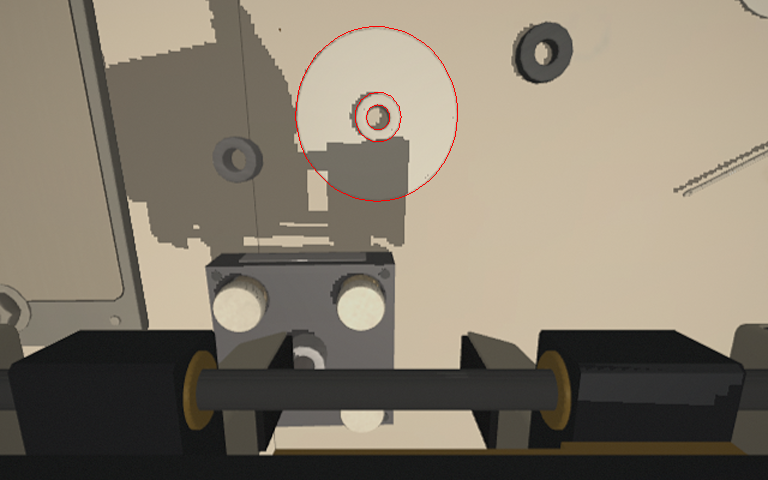

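View pics/s31.png

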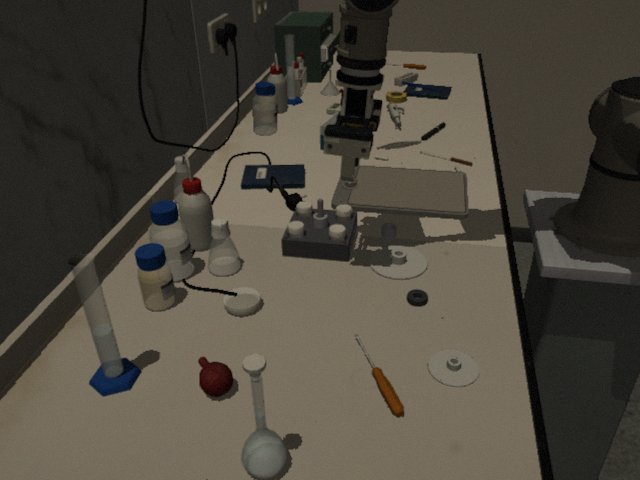

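```bash
python3 -m creep '[0.7,-0.03,0.003,-0.03,0,0.7,-0.035,0.003,-0.04,0,0.7,-0.025,0,-0.04,0,0.7,-0.006,0,-0.02,0,0.7,0,0,-0.01,0,0.7,0,0,0,0]'
```

```text
time: 48.48
tool_pos: [0.4227, 0.1958, 0.0622]
tool_rot: [3.107, 0.084, 3.138]
contact_force: [0.2, 0.9, 0.3]
opening: 0.0643
```

```bash
python3 -m creep '[0.7,-0.0055,0.003,-0.006,0.004,0.7,-0.0005,0,-0.008,0,0.7,0,0,0,0]'; python3 -m creep '[0.7,0,0,-0.006,0,0.7,0,0,-0.002,0,0.7,0,0,0,0]'
```

```text
time: 48.85
tool_pos: [0.4187, 0.1993, 0.0487]
tool_rot: [3.106, 0.088, 3.141]
contact_force: [0.3, -0.3, 0.4]
opening: 0.064
time: 49.22
tool_pos: [0.4191, 0.1994, 0.0405]
tool_rot: [3.106, 0.088, 3.141]
contact_force: [-0.6, 0.2, 0.2]
opening: 0.0643
```

```bash
python3 -m creep '[0.7,-0.0018,-0.0006,-0.004,0,0.7,0,0,-0.0015,0,0.7,0,0,0,0]'
```

```text
time: 49.6
tool_pos: [0.4172, 0.1987, 0.0348]
tool_rot: [3.106, 0.089, 3.141]
contact_force: [1.0, -0.6, -0.0]
opening: 0.0645
```

```bash
python3 -m creep '[0.2,0,0,0,0,0,0,0,0,0,0,0,0,0,0,0,0,0,0,0,0,0,0,0,0]' 20; python3 - <<'E'
from h import *
T=telemetry.observe()['tool_pos']; print(T)
c=look('w32.png',[(.4187,.1987,.023,.015),(.4187,.1987,.023,.0075)],(200,400,200,440),3.2)
E
```

```text
time: 50.22
tool_pos: [0.4174, 0.1988, 0.0349]
tool_rot: [3.106, 0.089, 3.141]
contact_force: [0.7, 1.1, -1.4]
opening: 0.0293
[0.41736712 0.19877745 0.03492699]
```

View pics/w32.png

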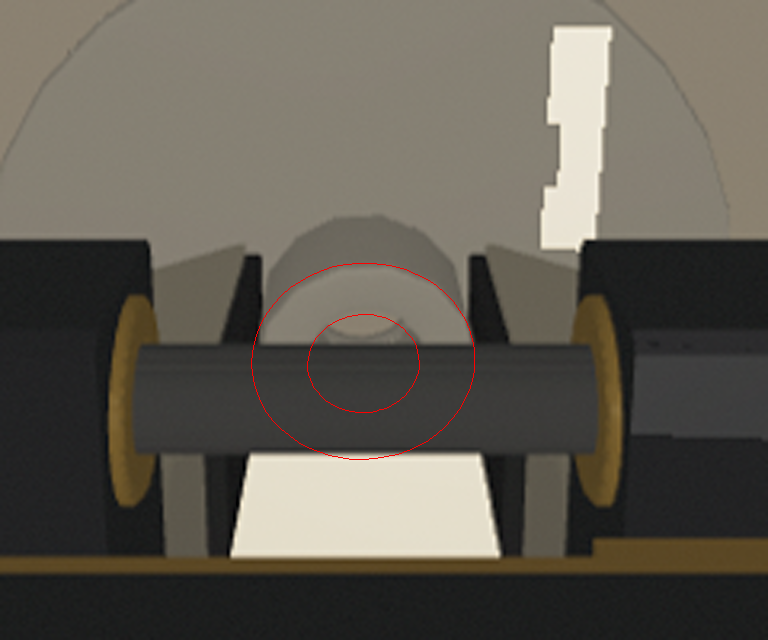

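```bash
python3 -m creep '[0,0,0,0.01,0,0,0,0,0.03,0,0,0,0,0.035,0,0,0,0,0.03,0,0,0.025,-0.008,0.01,0,0,0.035,-0.012,0,0,0,0.035,-0.012,0,0,0,0.03,-0.01,0,0,0,0.015,-0.005,0,0,0,0,0,0,0,0,0,0,0,0]'; python3 - <<'E'
from h import *
T=telemetry.observe(); print(T['tool_pos'],T['contact_force'])
c=shot('wrist','w33.png'); shot('side','s33.png')
E
```

```text
time: 51.65
tool_pos: [0.5584, 0.1499, 0.1597]
tool_rot: [3.106, 0.09, -3.141]
contact_force: [-0.0, 0.1, -1.4]
opening: 0.0298
[0.55839319 0.14993024 0.15967622] [-0.03167623  0.07321776 -1.38937015]
```

View pics/w33.png

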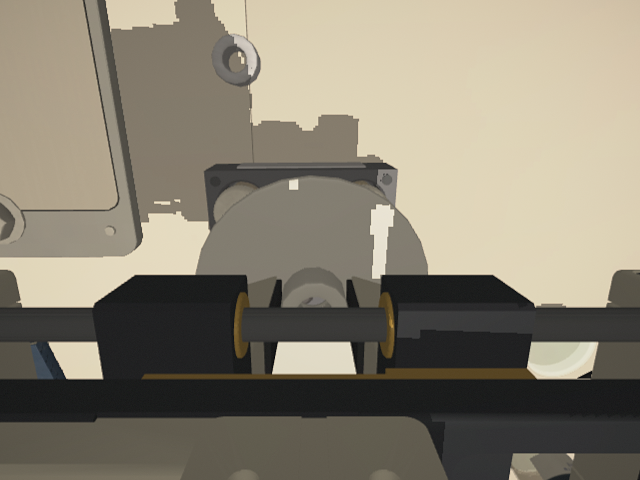

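View pics/s33.png

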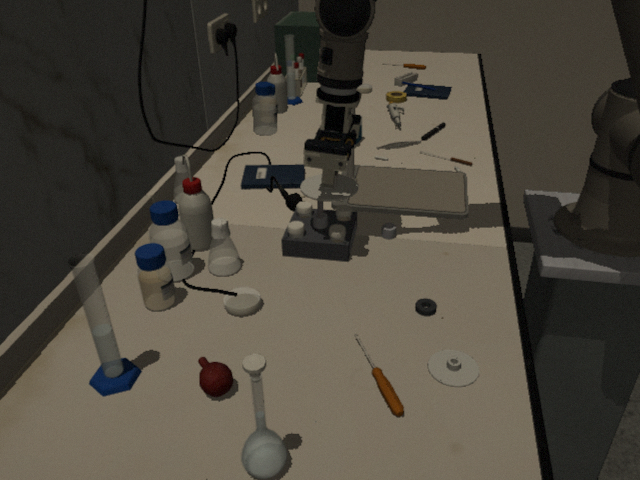

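```bash
python3 - <<'E'
from h import *
c=shot('wrist'); T=telemetry.observe()['tool_pos']; print(T)
zb=T[2]-.0349
p=onz(c,313,176.5,zb+.005); print(p, p[0]+.056-T[0])
L=onz(c,196.5,262,zb+.005); R=onz(c,428,262,zb+.005); print(L,R)
g=c['image'][150:200,313].astype(int).sum(1); print(g)
E
```

```text
[0.55849809 0.15010159 0.15975503]
[0.50406454 0.15036233 0.12985503] 0.001566453316348082
[0.54278127 0.09738847 0.12985503] [0.54391024 0.20422138 0.12985503]
[365 368 367 369 365 366 370 367 367 366 368 362 313 265 274 280 329 308
 172 168 188 201 203 200 194 246 308 352 383 384 376 371 369 367 370 372
 367 369 371 368 371 370 372 372 371 372 370 372 370 370]
```

```bash
python3 -m creep '[0,0.012,-0.003,-0.004,0,0,0.006,-0.001,-0.004,0,0,0,0,-0.002,0,0,0,0,0,0]'
```

```text
time: 52.3
tool_pos: [0.5772, 0.1463, 0.1489]
tool_rot: [3.106, 0.09, -3.139]
contact_force: [-0.0, -0.5, -1.1]
opening: 0.0292
```

```bash
python3 -m creep '[0,0.0008,-0.0002,-0.005,0,0,0,0,-0.004,0,0,0,0,0,0]'; python3 - <<'E'
from h import *
T=telemetry.observe()['tool_pos']; print(T)
c=look('w34.png',[(.5795,.1463,.097,.0055)],(150,400,200,440),2.4)
zb=T[2]-.0349
g=c['image'][140:210,313].astype(int).sum(1); print(g)
E
```

```text
time: 52.68
tool_pos: [0.5777, 0.1461, 0.1391]
tool_rot: [3.106, 0.089, -3.139]
contact_force: [0.2, 0.1, -1.1]
opening: 0.0295
[0.57766705 0.14611376 0.13908184]
[357 270 170 202 208 206 205 203 200 206 206 205 208 206 208 207 210 208
 210 205 208 208 208 210 211 211 207 207 206 208 204 208 210 206 203 255
 317 356 392 392 382 380 381 377 378 376 379 382 379 379 379 378 376 381
 379 378 378 379 379 378 380 380 379 378 379 379 377 379 382 380]
```

View pics/w34.png

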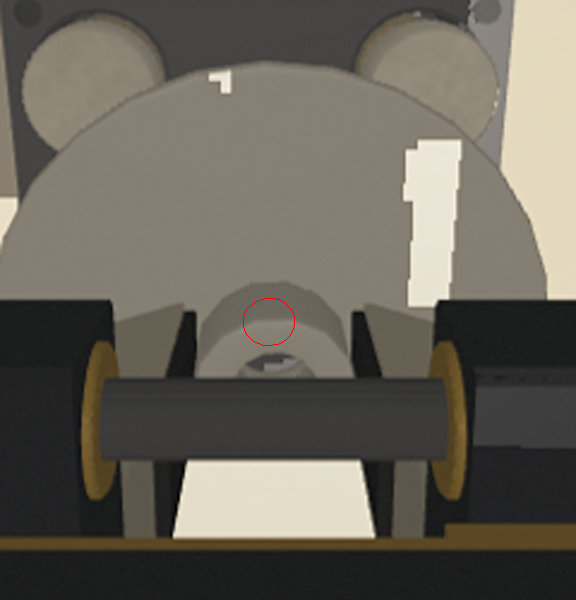

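```bash
python3 -m creep '[0,0.0004,0,-0.004,0,0,0,0,-0.003,0,0,0,0,0,0]'; python3 -m creep '[0,0,0,-0.003,0,0,0,0,0,0]'; python3 -m creep '[0,0,0,-0.003,0,0,0,0,0,0]'
```

```text
time: 53.1
tool_pos: [0.5783, 0.1461, 0.132]
tool_rot: [3.106, 0.09, -3.139]
contact_force: [0.1, -0.1, -0.3]
opening: 0.0292
time: 53.35
tool_pos: [0.5783, 0.1462, 0.1289]
tool_rot: [3.106, 0.09, -3.139]
contact_force: [0.1, 0.4, -1.5]
opening: 0.0295
time: 53.6
tool_pos: [0.5783, 0.1462, 0.1257]
tool_rot: [3.106, 0.09, -3.139]
contact_force: [0.6, 1.3, -0.5]
opening: 0.0298
```

Disc underside at about 91 mm, below the rod's top, with no reaction: it is on the rod. Continuing to about 61 mm (TCP ≈ 0.096).

```bash
python3 -m creep '[0,0,0,-0.004,0,0,0,0,-0.005,0,0,0,0,0,0]'; python3 -m creep '[0,0,0,-0.006,0,0,0,0,-0.006,0,0,0,0,-0.004,0,0,0,0,0,0]'
```

```text
time: 53.98
tool_pos: [0.5782, 0.1462, 0.1159]
tool_rot: [3.106, 0.09, -3.139]
contact_force: [-0.3, 0.8, -0.5]
opening: 0.0297
time: 54.48
tool_pos: [0.5781, 0.1461, 0.0985]
tool_rot: [3.106, 0.089, -3.139]
contact_force: [0.1, -0.3, -1.3]
opening: 0.03
```

```bash
python3 -m creep '[0,0,0,-0.0015,0,0,0,0,0,0]'; python3 -m creep '[0.5,0,0,0,0,0.5,0,0,0,0,0.5,0,0,0,0,0.5,0,0,0.01,0,0.5,0,0,0.03,0,0.7,0,0,0.04,0,0.7,-0.01,0.02,0.03,0,0.7,-0.02,0.03,0,0,0.7,-0.02,0.03,0,0,0.7,0,0,0,0,0.7,0,0,0,0]'; python3 - <<'E'
from h import *
T=telemetry.observe()['tool_pos']; print(T)
c=shot('wrist','w35.png'); shot('side','s35.png')
E
```

```text
time: 54.72
tool_pos: [0.5783, 0.1462, 0.0971]
tool_rot: [3.106, 0.09, -3.139]
contact_force: [-0.1, 0.3, -0.9]
opening: 0.0298
time: 56.1
tool_pos: [0.5285, 0.2277, 0.2176]
tool_rot: [3.104, 0.099, -3.141]
contact_force: [-0.5, -0.9, 0.7]
opening: 0.0641
[0.52849815 0.2276899  0.21763877]
```

View pics/w35.png

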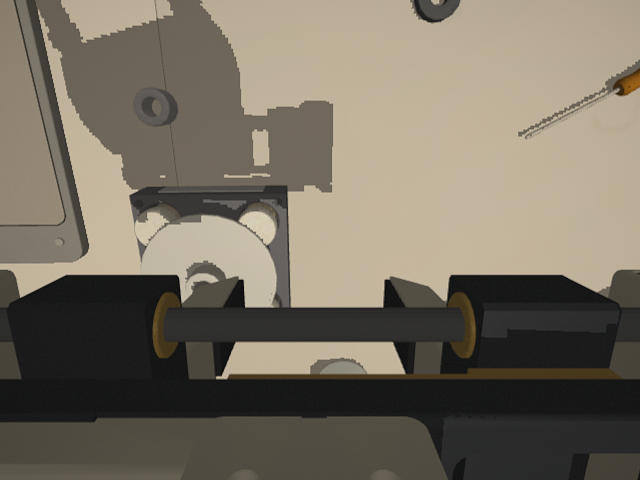

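View pics/s35.png

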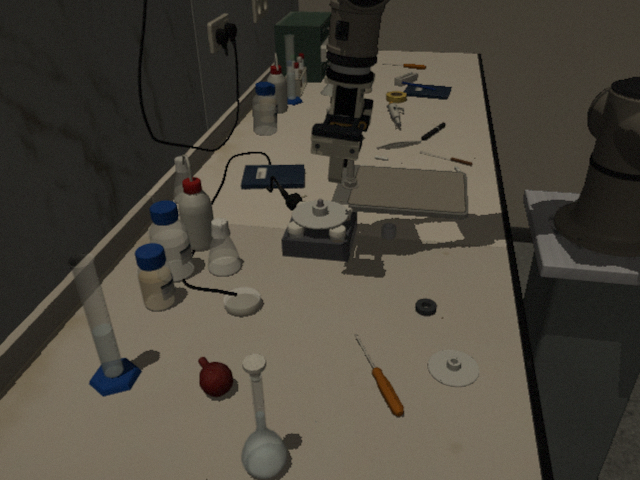

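```bash
python3 - <<'E'
from h import *
c=shot('wrist'); print(onz(c,437,1,.012)); s=shot('side'); print(onz(s,426,305,.012)); print(proj(s,[.3785,.3092,.012]))
# disc check: hub/plate in side view
for z in (.061,.066,.084): print(z,proj(s,[.5795,.1463,z]))
b=cv2.resize(s['image'][180:270,270:370],None,fx=6,fy=6,interpolation=cv2.INTER_CUBIC)[:,:,::-1].copy()
for zz,r in ((.061,.056),(.066,.056),(.084,.015),(.038,.0065)):
    pts=np.array([proj(s,[.5795+r*np.cos(a),.1463+r*np.sin(a),zz]) for a in np.linspace(0,6.28,60)])
    cv2.polylines(b,[np.int32((pts-[270,180]+.5)*6)],True,(0,0,255),1)
cv2.imwrite('pics/s36.png',b)
E
```

```text
[0.36731714 0.33106026 0.012     ]
[0.36240552 0.33819424 0.012     ]
(np.float64(417.2041168699257), np.float64(293.68071369137783))
0.061 (np.float64(320.5973175847906), np.float64(214.12077622806865))
0.066 (np.float64(320.55532447774533), np.float64(211.91403135352633))
0.084 (np.float64(320.40246547703873), np.float64(203.88126502419215))
```

View pics/s36.png

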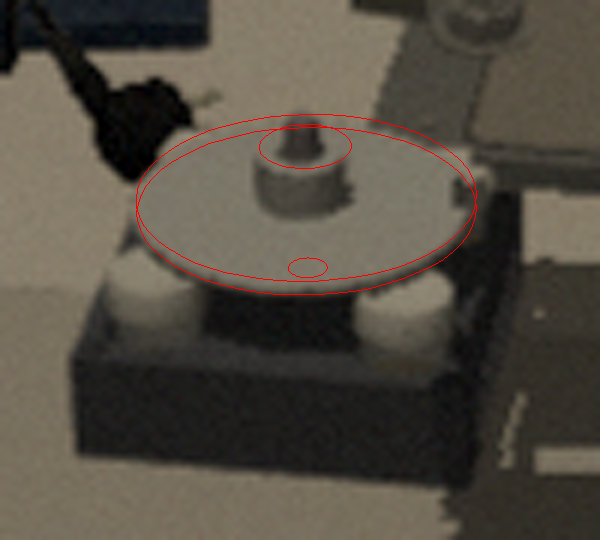

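```bash
python3 -m creep '[0.7,-0.02,0.02,0,0,0.7,-0.03,0.028,-0.01,0,0.7,-0.03,0.028,-0.01,0,0.7,-0.025,0.025,-0.01,0,0.7,-0.005,0.005,0,0,0.7,0,0,0,0]'; python3 - <<'E'
from h import *
T=telemetry.observe(); print(T['tool_pos'],T['tool_rot'])
c=shot('wrist','w37.png')
E
```

```text
time: 57.05
tool_pos: [0.4192, 0.332, 0.1855]
tool_rot: [3.105, 0.098, 3.133]
contact_force: [-0.0, -0.7, 0.1]
opening: 0.0642
[0.41922746 0.33195158 0.18551664] [3.10485393 0.09800388 3.13331619]
```

View pics/w37.png

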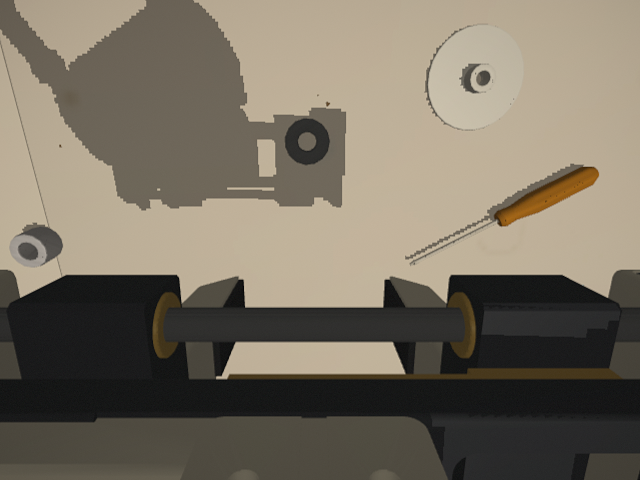

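```bash
python3 - <<'E'
from h import *
c=shot('wrist'); g=cv2.cvtColor(c['image'],cv2.COLOR_RGB2GRAY)
sub=g[105:180,270:345]; m=(sub<75).astype('uint8')*255
ks=[k for k in cv2.findContours(m,cv2.RETR_EXTERNAL,cv2.CHAIN_APPROX_NONE)[0] if cv2.contourArea(k)>300]
for k in ks:
    (u,v),ax,_=cv2.fitEllipse(cv2.convexHull(k)); u+=270;v+=105; X=onz(c,u,v,.010); print(u,v,ax,X)
c=look('w38.png',[(X[0],X[1],.012,.018),(X[0],X[1],.012,.0075)],(90,200,250,370),5); print(telemetry.observe()['tool_pos'])
E
```

```text
306.8945541381836 140.9072265625 (44.70558166503906, 46.20376205444336) [0.36162393 0.33277822 0.01      ]
[0.41969877 0.33140665 0.18554509]
```

View pics/w38.png

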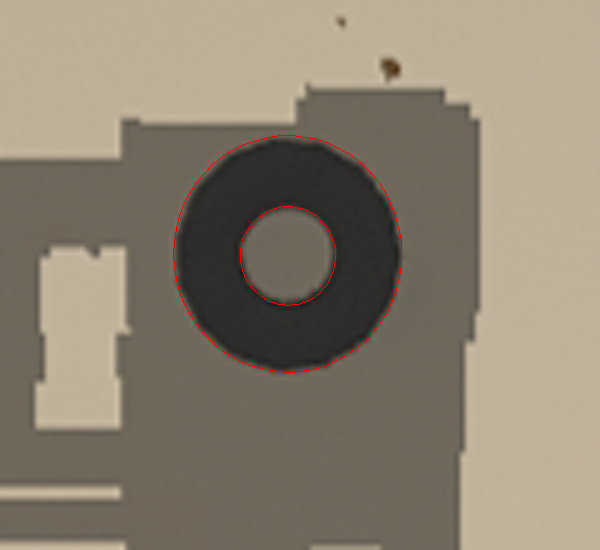

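```bash
python3 -m creep '[0.7,-0.02,0.001,-0.02,0,0.7,-0.025,0,-0.035,0,0.7,-0.015,0,-0.04,0,0.7,-0.003,0,-0.025,0,0.7,0,0,-0.01,0,0.7,0,0,0,0]'
```

```text
time: 57.95
tool_pos: [0.3618, 0.3299, 0.0549]
tool_rot: [3.101, 0.106, 3.123]
contact_force: [0.3, 0.4, 0.3]
opening: 0.0643
```

```bash
python3 -m creep '[0.7,-0.003,0.0025,-0.006,0.015,0.7,0,0,-0.008,0,0.7,0,0,0,0]'
```

```text
time: 58.32
tool_pos: [0.3607, 0.3333, 0.0421]
tool_rot: [3.098, 0.109, 3.138]
contact_force: [-0.1, -0.4, -0.0]
opening: 0.0642
```

```bash
python3 -m creep '[0.7,-0.0015,-0.0005,-0.006,0,0.7,0,0,-0.003,0,0.7,0,0,0,0]';  python3 -m creep '[0.7,0,0,-0.003,0,0.7,0,0,0,0]'
```

```text
time: 58.7
tool_pos: [0.3593, 0.3329, 0.0328]
tool_rot: [3.098, 0.11, 3.138]
contact_force: [0.2, -0.6, -0.3]
opening: 0.0642
time: 58.95
tool_pos: [0.3593, 0.333, 0.0297]
tool_rot: [3.098, 0.11, 3.138]
contact_force: [1.0, -0.2, -0.9]
opening: 0.0643
```

```bash
python3 -m creep '[0.7,0,0,-0.0015,0,0.7,0,0,0,0]';  python3 -m creep '[0.2,0,0,0,0,0,0,0,0,0,0,0,0,0,0,0,0,0,0,0,0,0,0,0,0]' 20; python3 - <<'E'
from h import *
c=look('w39.png',[(.3616,.3329,.012,.018),(.3616,.3329,.012,.0075)],(200,400,200,440),3.2); print(telemetry.observe()['tool_pos'])
E
```

```text
time: 59.2
tool_pos: [0.3594, 0.333, 0.0281]
tool_rot: [3.098, 0.11, 3.138]
contact_force: [0.2, 0.4, 0.1]
opening: 0.0644
time: 59.82
tool_pos: [0.3595, 0.333, 0.0282]
tool_rot: [3.097, 0.11, 3.138]
contact_force: [0.8, 0.1, -0.7]
opening: 0.0352
[0.35945884 0.3330251  0.02823437]
```

View pics/w39.png

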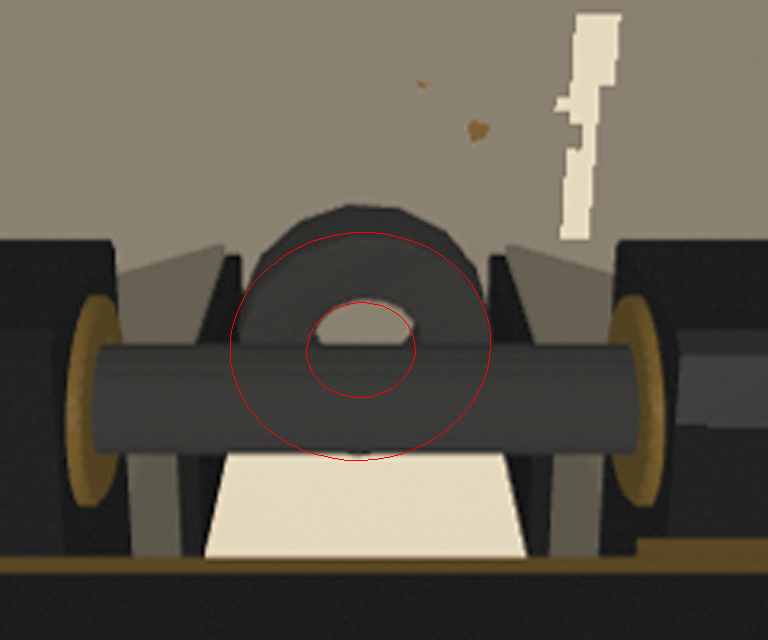

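```bash
python3 -m creep '[0,0,0,0.01,0,0,0,0,0.03,0,0,0,0,0.035,0,0,0,0,0.035,0,0,0.02,-0.017,0.015,0,0,0.035,-0.03,0,0,0,0.035,-0.03,0,0,0,0.035,-0.03,0,0,0,0.035,-0.03,0,0,0,0.025,-0.025,0,0,0,0.005,-0.005,0,0,0,0,0,0,0]'; python3 - <<'E'
from h import *
T=telemetry.observe(); print(T['tool_pos'],T['contact_force'],T['tool_rot'])
c=look('w40.png',[(.5795,.1463,.097,.005),(.5795,.1463,.084,.015)],(80,400,160,480),2)
E
```

```text
time: 61.38
tool_pos: [0.5527, 0.1606, 0.1649]
tool_rot: [3.095, 0.115, 3.141]
contact_force: [-0.8, 0.4, -0.4]
opening: 0.035
[0.5526915  0.16055386 0.16492126] [-0.79235032  0.4290077  -0.36212225] [3.09499077 0.11510575 3.14051739]
```

View pics/w40.png

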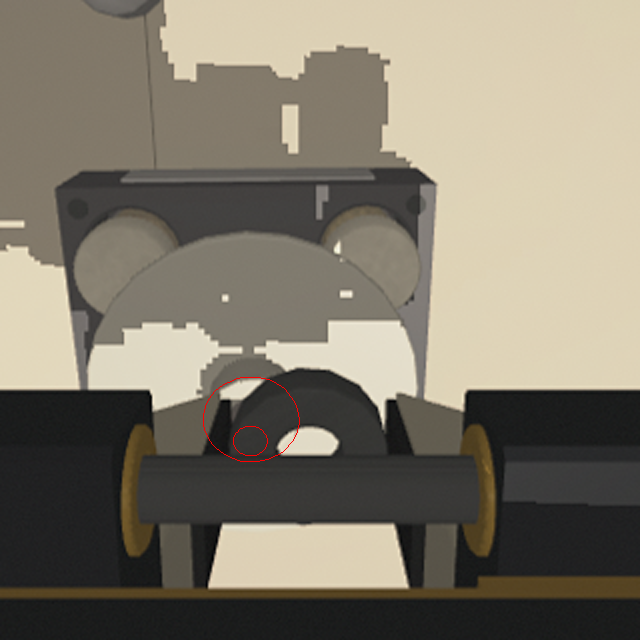

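```bash
python3 -m creep '[0,0.014,-0.009,-0.005,0,0,0.008,-0.004,-0.005,0,0,0.001,0,-0.003,0,0,0,0,0,0]'
```

```text
time: 61.92
tool_pos: [0.5754, 0.1493, 0.1509]
tool_rot: [3.095, 0.114, -3.139]
contact_force: [0.6, 0.0, -0.0]
opening: 0.0352
```

```bash
python3 -m creep '[0,0.002,-0.0033,-0.005,-0.003,0,0,0,-0.003,0,0,0,0,0,0]'; python3 - <<'E'
from h import *
T=telemetry.observe(); print(T['tool_pos'],T['contact_force'],T['tool_rot'])
zb=T['tool_pos'][2]-.0282
x,y=T['tool_pos'][:2]+[.0018,.0003]
c=look('w41.png',[(.5795,.1463,.097,.005),(.5795,.1463,zb+.012,.0075),(.5795,.1463,zb+.012,.018)],(200,400,200,440),3.2)
E
```

```text
time: 62.3
tool_pos: [0.577, 0.1461, 0.1422]
tool_rot: [3.095, 0.113, -3.142]
contact_force: [0.2, 0.6, -1.0]
opening: 0.0352
[0.57703545 0.14606395 0.14220304] [ 0.23215674  0.5529432  -0.95059196] [ 3.0948185   0.11329258 -3.14153347]
```

View pics/w41.png

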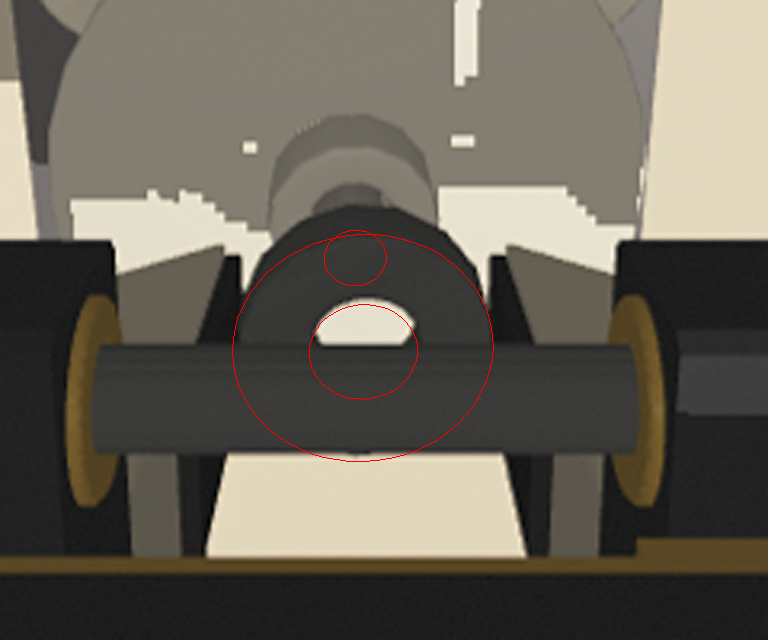

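```bash
python3 -m creep '[0,0.0007,0,-0.005,0,0,0,0,-0.004,0,0,0,0,0,0]'; python3 -m creep '[0,0,0,-0.003,0,0,0,0,-0.003,0,0,0,0,0,0]'
```

```text
time: 62.72
tool_pos: [0.5779, 0.1461, 0.1329]
tool_rot: [3.095, 0.114, -3.141]
contact_force: [0.3, 0.3, -0.3]
opening: 0.0351
time: 63.1
tool_pos: [0.5778, 0.1462, 0.1265]
tool_rot: [3.095, 0.114, -3.141]
contact_force: [-0.0, 0.0, -0.2]
opening: 0.0352
```

```bash
python3 -m creep '[0,0,0,-0.003,0,0,0,0,0,0]'; python3 -m creep '[0,0,0,-0.003,0,0,0,0,0,0]'; python3 -m creep '[0,0,0,-0.003,0,0,0,0,0,0]'
```

```text
time: 63.35
tool_pos: [0.5779, 0.1462, 0.1233]
tool_rot: [3.095, 0.114, -3.141]
contact_force: [0.0, 0.8, -0.4]
opening: 0.0352
time: 63.6
tool_pos: [0.5779, 0.1462, 0.1202]
tool_rot: [3.095, 0.114, -3.141]
contact_force: [0.3, -0.9, -0.6]
opening: 0.0351
time: 63.85
tool_pos: [0.5778, 0.1462, 0.117]
tool_rot: [3.095, 0.114, -3.141]
contact_force: [-0.1, -0.1, -1.2]
opening: 0.0351
```

```bash
python3 -m creep '[0,0,0,-0.003,0,0,0,0,0,0]'; python3 -m creep '[0,0,0,-0.001,0,0,0,0,0,0]'
```

```text
time: 64.1
tool_pos: [0.5778, 0.1461, 0.1138]
tool_rot: [3.095, 0.114, -3.141]
contact_force: [-0.3, -0.1, -0.6]
opening: 0.0353
time: 64.35
tool_pos: [0.5779, 0.1461, 0.1127]
tool_rot: [3.095, 0.114, -3.141]
contact_force: [-0.3, -0.0, -1.4]
opening: 0.0353
```

```bash
python3 -m creep '[0.55,0,0,0,0,0.55,0,0,0,0,0.55,0,0,0,0,0.6,0,0,0.008,0,0.6,0,0,0.03,0,0.7,0,0,0.04,0,0.7,-0.01,0.02,0.03,0,0.7,-0.02,0.03,0,0,0.7,-0.02,0.03,0,0,0.7,0,0,0,0,0.7,0,0,0,0]'; python3 - <<'E'
from h import *
s=shot('side'); t=shot('top','t42.png'); w=shot('wrist','w42.png')
b=cv2.resize(s['image'][170:270,265:375],None,fx=6,fy=6,interpolation=cv2.INTER_CUBIC)[:,:,::-1].copy()
for zz,r in ((.061,.056),(.084,.018),(.096,.018)):
    pts=np.array([proj(s,[.5795+r*np.cos(a),.1463+r*np.sin(a),zz]) for a in np.linspace(0,6.28,60)])
    cv2.polylines(b,[np.int32((pts-[265,170]+.5)*6)],True,(0,0,255),1)
cv2.imwrite('pics/s42.png',b)
E
```

```text
time: 65.72
tool_pos: [0.5278, 0.2277, 0.2296]
tool_rot: [3.093, 0.121, 3.14]
contact_force: [-0.1, -0.7, -0.0]
opening: 0.0646
```

View pics/s42.png

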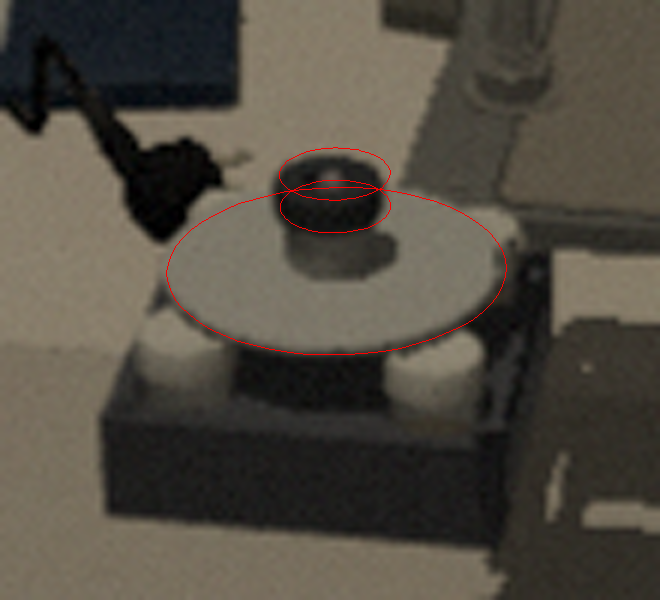

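View pics/w42.png

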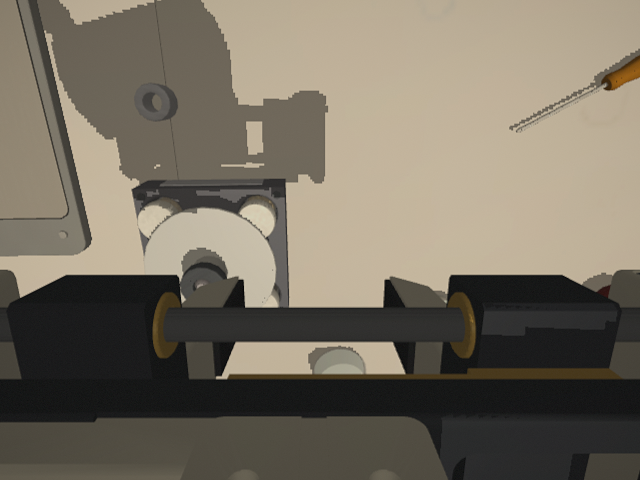

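View pics/t42.png

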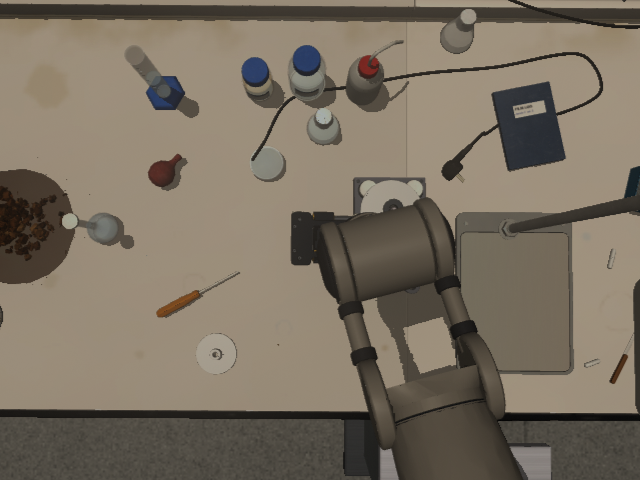

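The collar is down on the hub. Its rims sit at the projected 84 and 96 mm within about 1 px. The petri dish at (268,165) and the flask at (323,118) have not moved, and the arm is clear. I'm handing the job in.

```bash
python3 -c "
from cell import workorder, telemetry
print(workorder.hand_in()); print(telemetry.observe()['time'])"
```

```text
the job is handed in; nothing more can be done
None
the job is handed in; nothing more can be done
```

I carried out the whole job in the required order and handed it in at about 66 s of the 210 s allowed. No verdict is reported, so the result below rests on my own checks.

**What I did:**
- I took the cover disc off the rod and laid it flat on the bench.
- All four jars went down into their own bores.
- I slid the sleeve that starts farthest left over the rod onto the block, and put the disc back on it, hub up.
- I placed the collar last. It had been knocked 2–3 cm aside during the run, so I measured its position again before gripping it.

**Last checks:**
- **Disc and collar:** the side view shows the disc's underside at 61 mm on the sleeve and the collar on the hub at 84 mm.
- **Jars:** each went into its bore with no measurable reaction force. I saw all four standing in the bores before the disc covered two of them.
- **Bystanders:** the petri dish and flask are where they started.
- **Robot:** the gripper is open and clear of everything.

**What did not fit perfectly:**
- **Tool tilt:** the tool's tilt crept up to about 0.12 rad over the run. The moves cannot correct it, so I allowed for it in each grasp. The final views show no tilt in the disc or collar.
- **Collar centring:** the collar sits about 1 mm off the rod's axis, within the play of its hole and the 5 mm limit.

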